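Unstopper the bead jars and empty them into the order bin

ROBOT

A 7-joint arm with a two-finger parallel gripper is mounted at the origin on a cart in front of the work surface, level with it; the furniture and walls round the work are solid. World frame = base frame: x ahead of the robot, y to its left, z up, the work surface at z = 0. Lengths are in m, angles in rad, forces in N, time in s.
With the tool pointing down it reaches from about 0.425 to 1.025 m from the base axis. Payload 9.4 kg.
Tool frame: the origin (TCP) lies at the very end of the fingers, on their centre line; the grasp point (between the pads) lies arm.grip_point_offset behind it (arm.grip_point_offset is the distance from the TCP to the grasp point, in m); z points along the fingers, y is the line along which they close (so a half turn about z gives the same grasp; the last joint's range is limited). The gripper opens to 85 mm and grips with 20 to 120 N. Pads are 22 mm wide; open, the fingers measure 114 mm over their backs; the gripper's body (76 mm by 85 mm) begins 54 mm behind the grasp point. The pads swing forward as they close: fully open they stand 13 mm farther back than shut.
Start: joints at [1.12, 0.599, -0.003, 1.599, 0.002, 0.943, -0.08], TCP at [0.265, -0.675, 0.201] pointing down, gripper open.
Joint ranges: [-2.57, 2.57], [-0.35, 1.97], [-1.29, 1.29], [0.11, 2.56], [-1.05, 4.19], [0.11, 1.86], [-2.63, 2.63]. Speed limits (rad/s): [2.22, 2.22, 3.01, 3.01, 3.14, 3.14, 3.14].

INTERFACE

Orientations are given as a rotation vector (axis times angle).
In Python, from rig import arm gives the robot as it stands.
- The arm moves only by the tool step_arm, never from a script. Its argument "moves" is a list of rows, each an object of numbers: "tx", "ty", "tz": the shift along the world's x, y, z in m; "wx", "wy", "wz": the turn, a rotation vector about the world's x, y, z in degrees; "jaw": the gripper's target within -1 to 1 (fully open at 1, half-way at 0, shut at -1). In form: [{"tx": .., "ty": .., "tz": .., "wx": .., "wy": .., "wz": .., "jaw": ..}, ...]. A call has 1 to 20 rows; each row is the pose to reach, as a shift and turn from the pose commanded when the call began; what a row does not reach only later rows make up. A row lasts 1/8 s, in which the tool goes at most 62.5 mm and 10.7 degrees, less where a joint would pass 70% of its speed; a pose out of reach is approached as far as the arm can. A call with a gripper value outside its range is refused whole. The fingers move at their own pace and stop on an object; "grip_force" is the grip in N (left out, the last holds). Time passes only in rows, so rows that repeat a pose let the fingers close. It gives the time, the measured TCP pose, the force, the opening and the grip force at its end, in the units of the state.
- arm.get_state(): the state, without advancing time (a new reading comes with each control period).
- arm.camera(name): name is "side" or "top"; returns a dict with "image" (384x512x3 uint8, red, green, blue), "fov_y" (degrees; the focal length in pixels is half the picture's height over the tangent of half this angle, whatever the lens; pixels are square), "cx", "cy" (the principal point, pixels), "dist_coeffs" ([k1, k2, p1, p2, k3] as OpenCV has them; the pictures are not rectified), "rvec" (rotation vector, rad) and "tvec" (3), from world to camera coordinates, as OpenCV has them. Camera axes: x right, y down, z forward; pixel columns grow to the right and rows downward; lengths in m; the calibration is good to about 2 mm. A picture is of the moment at which its call begins. There is no depth.
- arm.finish_job(): hands the job in; it is judged then, once.
The state is a dict: "t": time; "joints": joint angles; "qvel": joint speeds; "effort": joint torques, N m; "tool_pos": TCP position; "tool_rot": TCP orientation; "wrist_force": force on the tool from outside, world axes, zero at the start; "moment": the same for the moment, N m; "finger_gap": opening from 0.0 (shut) to 1.0 (fully open); "grip_force": force on a finger pad.
Only numpy, scipy, OpenCV 4.12 (cv2) and the standard library are available. Lean on these libraries where they do the work, as an engineer would, in place of code of your own. Each camera call takes 0.05 s, during which the arm holds its last target. There are 200 camera calls.

TASK

Empty all the bead jars in the wooden rack into the white order bin. Some jars are still stoppered, and a stopper sits tight: work it loose by rocking it from side to side as you lift, with its jar still standing in the rack (pulled straight up it only brings the jar along), and lay it in the metal tray. When you finish, all the beads are in the bin, all the stoppers in the tray, and the empty jars stand upright in the rack again, right down in its pockets; leave the shampoo bottle standing.

Things in the scene. Friction and masses are not known exactly. Their poses are not given: they have to be found in the camera images.
- jar_rack: fixed beech block, 92 (x) x 300 (y) x 45 mm high, with three square pockets 64.4 mm wide in a row along its y at -105, 0 and +105 mm, 38 mm deep (floor 7 mm above its foot), mouths chamfered 3 mm. Origin: centre of its foot, on the table.
- order_bin: loose white moulded bin, 250 (x) x 340 (y) x 125 mm high, open on top, straight walls 5 mm thick, inner floor 3 mm up, 0.42 kg. Origin: centre of its foot; it stands with its long y side roughly along world x.
- stopper_tray: fixed shallow dark steel tray, 110 (x) x 190 (y) x 22 mm, walls and floor 3 mm thick, open on top. Origin: centre of its foot.
- shampoo_bottle: loose shampoo bottle, 38 x 62 x 184 mm, standing behind the rack; a bystander. Origin: centre of its foot, z up its axis.
- jar_0: clear square jar, 62 x 62 x 100 mm, walls 5 mm thick, round bore 52 mm wide, inner floor 12 mm up, foot sloping in 3.5 mm all round, 0.26 to 0.36 kg. Holds up to three beads, which roll out when it is tipped well past level (about 2 rad). Starts in a rack pocket; the top 62 mm stand clear: grip two flat sides at 60 to 100 N. Origin: centre of its foot, z up its axis, x and y along the rack's.
- jar_0_mouth (a point): centre of the mouth of jar_0, level with its rim, 100 mm up its axis. If stoppered, the stopper's sealing ring is snapped into a groove 15 mm below the rim: a straight pull of 6 to 10 N lifts the jar instead. Tilted about 0.25 rad to one side, then to the other, about 3 mm higher at each swing, it comes loose; it is free once 9 to 10 mm up.
- stopper_0: round stopper of jar_0, 85 g (absent if the jar is open): cork plug tapering to 44 mm, 20 mm long, with a springy rubber ring, under a wooden disc 58 mm wide and a round knob 32 mm wide. Origin: on its axis, level with the jar's rim when seated; z up. Plug z = -20 to 1.5 mm, disc 1.5 to 7 mm, knob 7 to 40 mm; grip the knob at 60 to 80 N.
- jar_1: clear square jar, 62 x 62 x 100 mm, walls 5 mm thick, round bore 52 mm wide, inner floor 12 mm up, foot sloping in 3.5 mm all round, 0.26 to 0.36 kg. Holds up to three beads, which roll out when it is tipped well past level (about 2 rad). Starts in a rack pocket; the top 62 mm stand clear: grip two flat sides at 60 to 100 N. Origin: centre of its foot, z up its axis, x and y along the rack's.
- jar_1_mouth (a point): centre of the mouth of jar_1, level with its rim, 100 mm up its axis. If stoppered, the stopper's sealing ring is snapped into a groove 15 mm below the rim: a straight pull of 6 to 10 N lifts the jar instead. Tilted about 0.25 rad to one side, then to the other, about 3 mm higher at each swing, it comes loose; it is free once 9 to 10 mm up.
- stopper_1: round stopper of jar_1, 85 g (absent if the jar is open): cork plug tapering to 44 mm, 20 mm long, with a springy rubber ring, under a wooden disc 58 mm wide and a round knob 32 mm wide. Origin: on its axis, level with the jar's rim when seated; z up. Plug z = -20 to 1.5 mm, disc 1.5 to 7 mm, knob 7 to 40 mm; grip the knob at 60 to 80 N.
- jar_2: clear square jar, 62 x 62 x 100 mm, walls 5 mm thick, round bore 52 mm wide, inner floor 12 mm up, foot sloping in 3.5 mm all round, 0.26 to 0.36 kg. Holds up to three beads, which roll out when it is tipped well past level (about 2 rad). Starts in a rack pocket; the top 62 mm stand clear: grip two flat sides at 60 to 100 N. Origin: centre of its foot, z up its axis, x and y along the rack's.
- jar_2_mouth (a point): centre of the mouth of jar_2, level with its rim, 100 mm up its axis. If stoppered, the stopper's sealing ring is snapped into a groove 15 mm below the rim: a straight pull of 6 to 10 N lifts the jar instead. Tilted about 0.25 rad to one side, then to the other, about 3 mm higher at each swing, it comes loose; it is free once 9 to 10 mm up.
- stopper_2: round stopper of jar_2, 85 g (absent if the jar is open): cork plug tapering to 44 mm, 20 mm long, with a springy rubber ring, under a wooden disc 58 mm wide and a round knob 32 mm wide. Origin: on its axis, level with the jar's rim when seated; z up. Plug z = -20 to 1.5 mm, disc 1.5 to 7 mm, knob 7 to 40 mm; grip the knob at 60 to 80 N.
- bead_00: round dark wooden bead, 18 mm in diameter, 12 g, one of up to three that start inside jar_0. Origin: its centre.
- bead_01: round dark wooden bead, 18 mm in diameter, 12 g, one of up to three that start inside jar_0. Origin: its centre.
- bead_02: round dark wooden bead, 18 mm in diameter, 12 g, one of up to three that start inside jar_0. Origin: its centre.
- bead_10: round dark wooden bead, 18 mm in diameter, 12 g, one of up to three that start inside jar_1. Origin: its centre.
- bead_11: round dark wooden bead, 18 mm in diameter, 12 g, one of up to three that start inside jar_1. Origin: its centre.
- bead_12: round dark wooden bead, 18 mm in diameter, 12 g, one of up to three that start inside jar_1. Origin: its centre.
- bead_20: round dark wooden bead, 18 mm in diameter, 12 g, one of up to three that start inside jar_2. Origin: its centre.
- bead_21: round dark wooden bead, 18 mm in diameter, 12 g, one of up to three that start inside jar_2. Origin: its centre.
- bead_22: round dark wooden bead, 18 mm in diameter, 12 g, one of up to three that start inside jar_2. Origin: its centre.
Not all that is in view belongs to the job. What is shaped like the jar_1 but orange is not meant.

How it is judged:
On the way:
1. all the beads are in the order bin (x of bead_00 in the frame of order_bin between -0.118 and 0.118 m and y of bead_00 in the frame of order_bin between -0.163 and 0.163 m and z of each of bead_00, bead_01, bead_02, bead_10, bead_11, bead_12, bead_20, bead_21, bead_22 in the frame of order_bin below 0.1 m and x of bead_01 in the frame of order_bin between -0.118 and 0.118 m and y of bead_01 in the frame of order_bin between -0.163 and 0.163 m and x of bead_02 in the frame of order_bin between -0.118 and 0.118 m and y of bead_02 in the frame of order_bin between -0.163 and 0.163 m and x of bead_10 in the frame of order_bin between -0.118 and 0.118 m and y of bead_10 in the frame of order_bin between -0.163 and 0.163 m and x of bead_11 in the frame of order_bin between -0.118 and 0.118 m and y of bead_11 in the frame of order_bin between -0.163 and 0.163 m and x of bead_12 in the frame of order_bin between -0.118 and 0.118 m and y of bead_12 in the frame of order_bin between -0.163 and 0.163 m and x of bead_20 in the frame of order_bin between -0.118 and 0.118 m and y of bead_20 in the frame of order_bin between -0.163 and 0.163 m and x of bead_21 in the frame of order_bin between -0.118 and 0.118 m and y of bead_21 in the frame of order_bin between -0.163 and 0.163 m and x of bead_22 in the frame of order_bin between -0.118 and 0.118 m and y of bead_22 in the frame of order_bin between -0.163 and 0.163 m), for 0.2 s.
At the end, for the whole second after the job is handed in: Every bead lies in the order bin (less than 100 mm above its foot); every jar stands in a pocket of the rack, any one, less than 7 mm above the pocket floor, within 0.15 rad of upright, at rest; every stopper lies within the tray, less than 50 mm above its foot, at rest (all of step 1 and x of jar_0 in the frame of jar_rack between -0.02 and 0.02 m and y of jar_0 in the frame of jar_rack between -0.125 and 0.125 m and z of each of jar_0, jar_1, jar_2 in the frame of jar_rack below 0.014 m and angle between each of jar_0, jar_1, jar_2's own z axis and vertical below 0.15 rad and linear speed of each of jar_0, jar_1, jar_2, stopper_0, stopper_1, stopper_2 below 0.03 m/s and x of jar_1 in the frame of jar_rack between -0.02 and 0.02 m and y of jar_1 in the frame of jar_rack between -0.125 and 0.125 m and x of jar_2 in the frame of jar_rack between -0.02 and 0.02 m and y of jar_2 in the frame of jar_rack between -0.125 and 0.125 m and x of stopper_0 in the frame of stopper_tray between -0.055 and 0.055 m and y of stopper_0 in the frame of stopper_tray between -0.095 and 0.095 m and z of each of stopper_0, stopper_1, stopper_2 in the frame of stopper_tray below 0.05 m and x of stopper_1 in the frame of stopper_tray between -0.055 and 0.055 m and y of stopper_1 in the frame of stopper_tray between -0.095 and 0.095 m and x of stopper_2 in the frame of stopper_tray between -0.055 and 0.055 m and y of stopper_2 in the frame of stopper_tray between -0.095 and 0.095 m); the robot touches nothing.
It fails at once if jar 0 is pulled up out of the rack with its stopper still in it (z of stopper_0 in the frame of jar_rack above 0.145 m and distance between stopper_0 and jar_0_mouth below 0.012 m).
It fails at once if jar 1 is pulled up out of the rack with its stopper still in it (z of stopper_1 in the frame of jar_rack above 0.145 m and distance between stopper_1 and jar_1_mouth below 0.012 m).
It fails at once if jar 2 is pulled up out of the rack with its stopper still in it (z of stopper_2 in the frame of jar_rack above 0.145 m and distance between stopper_2 and jar_2_mouth below 0.012 m).
It fails at once if the shampoo bottle is knocked over (angle between shampoo_bottle's own z axis and vertical above 0.6 rad).
Of stopper_0, stopper_1, stopper_2 only 1 to 3 are there at a start; the rules pass over those that are not, and their reading is None.
Of bead_00, bead_01, bead_02, bead_10, bead_11, bead_12, bead_20, bead_21, bead_22 only 7 to 9 are there at a start; the rules pass over those that are not, and their reading is None.
At some moment in a run one of order_bin may be knocked a few centimetres aside while the robot is not near it.
It also fails if it takes over 210 s, if anything falls off the work surface, if the arm or the gripper's body presses on something with over 40 N, if the wrist force passes 120 N, or if a joint passes its speed limit or range.

## Working session

There is one attempt and no reset: what is moved stays moved. The work goes in short steps, Python scripts to look and compute and a tool call to move; the robot and the scene stay as the last step left them, time stands still between calls to the robot, and variables do not carry over. Pictures are saved under pics/ and viewed, at most 14 in all, crops included, and the job is handed in when it is done.

Besides the shell and the picture viewer there is one more tool, called after "Emit:" as name(argument=value, ...) on one line, values as JSON. step_arm: Moves the arm, as the interface text tells. Its arguments: {"type":"object","properties":{"moves":{"type":"array"},"grip_force":{"type":"number"}},"required":["moves"]}

```bash
mkdir -p pics; ls; cat > h.py <<'E'
from rig import arm
import numpy as np, cv2
def snap(n,fn=None):
    c=arm.camera(n)
    if fn: cv2.imwrite('pics/'+fn,c['image'][:,:,::-1])
    return c
def K(c):
    f=c['image'].shape[0]/2/np.tan(np.radians(c['fov_y'])/2)
    return np.array([[f,0,c['cx']],[0,f,c['cy']],[0,0,1.]])
def ray(c,p):
    u=cv2.undistortPoints(np.array([[p]],float),K(c),np.array(c['dist_coeffs']))[0,0]
    R=cv2.Rodrigues(np.array(c['rvec']))[0]
    return -R.T@np.array(c['tvec']), R.T@np.array([u[0],u[1],1.])
def onz(c,p,z):
    o,d=ray(c,p); return o+d*(z-o[2])/d[2]
def proj(c,P):
    return cv2.projectPoints(np.array(P,float).reshape(-1,3),np.array(c['rvec']),np.array(c['tvec']),K(c),np.array(c['dist_coeffs']))[0][:,0]
def st():
    s=arm.get_state(); return s
E
python3 - <<'E'
from h import *
for n in('side','top'):
    c=snap(n); cv2.imwrite(f'pics/{n}0.png',c['image'][:,:,::-1])
    o,d=ray(c,(256,192)); print(n,o.round(3),d.round(3),c['fov_y'],c['dist_coeffs'])
s=arm.get_state(); print(s, arm.grip_point_offset)
E
```

```text
pics
side [0.028 0.854 1.01 ] [ 0.357 -0.698 -0.621] 49.87299858451764 [-0.13962688  0.          0.          0.          0.        ]
top [ 0.342 -0.113  1.383] [ 0.189 -0.026 -0.982] 44.4573125256754 [0.06346201 0.         0.         0.         0.        ]
{'t': 0.1, 'joints': array([ 1.1202773 ,  0.60005648, -0.00253965,  1.60004748,  0.0018255 ,
        0.9429099 , -0.07975949]), 'qvel': array([ 0.00176695, -0.00115979, -0.00027736, -0.00184915,  0.00066518,
       -0.00120951,  0.00032215]), 'effort': array([ 3.95890602e-03, -7.77989817e+01,  1.56989593e+00, -2.58622205e+01,
        1.27010525e-02,  5.50222874e-03,  1.24958100e-05]), 'tool_pos': array([ 0.26455612, -0.6745078 ,  0.20049606]), 'tool_rot': array([-3.08550961e+00, -5.83699381e-01,  6.50372382e-04]), 'wrist_force': array([-0.06480196,  0.41327962, -0.35236471]), 'moment': array([0.00411555, 0.03381711, 0.05912606]), 'grip_force': 0.0, 'finger_gap': 1.0005291780040386} 0.0187
```

View pics/top0.png

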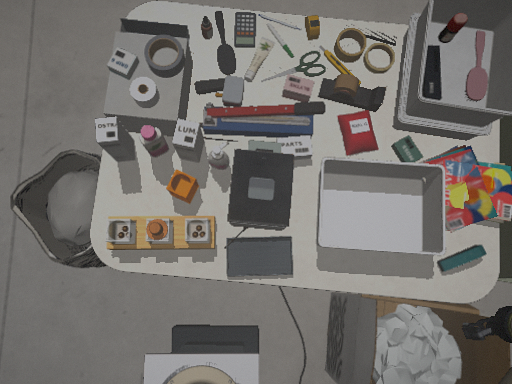

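View pics/side0.png

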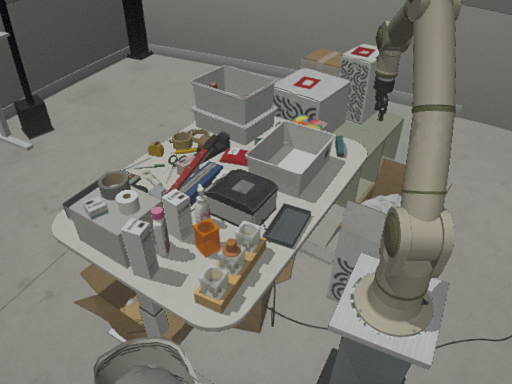

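```bash
python3 - <<'E'
from h import *
c=snap('top'); s=snap('side')
a=cv2.resize(c['image'][165:285,85:305],None,fx=3.6,fy=3.6,interpolation=cv2.INTER_CUBIC)
cv2.imwrite('pics/t1.png',a[:,:,::-1])
b=cv2.resize(s['image'][180:320,130:320],None,fx=4,fy=4,interpolation=cv2.INTER_CUBIC)
cv2.imwrite('pics/s1.png',b[:,:,::-1])
hsv=cv2.cvtColor(c['image'],cv2.COLOR_RGB2HSV)
print(hsv[222,113],hsv[245,140],hsv[257,260],hsv[185,182],hsv[230,157])
E
```

```text
[20 21 73] [ 21 110 170] [107  21  84] [ 16 190 169] [ 13 148 148]
```

View pics/t1.png

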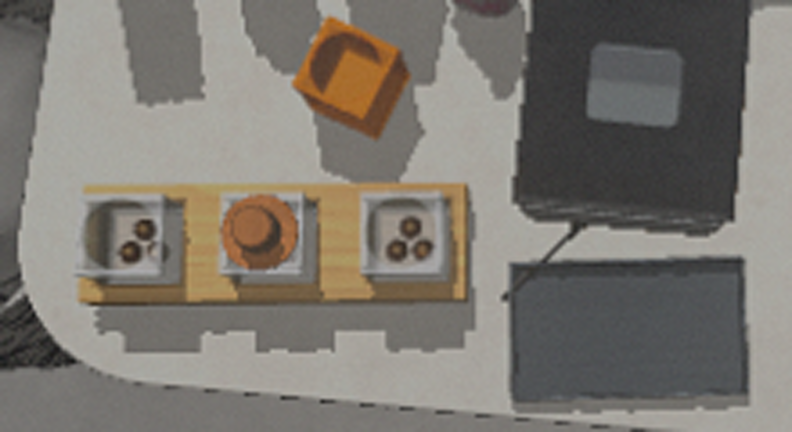

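View pics/s1.png

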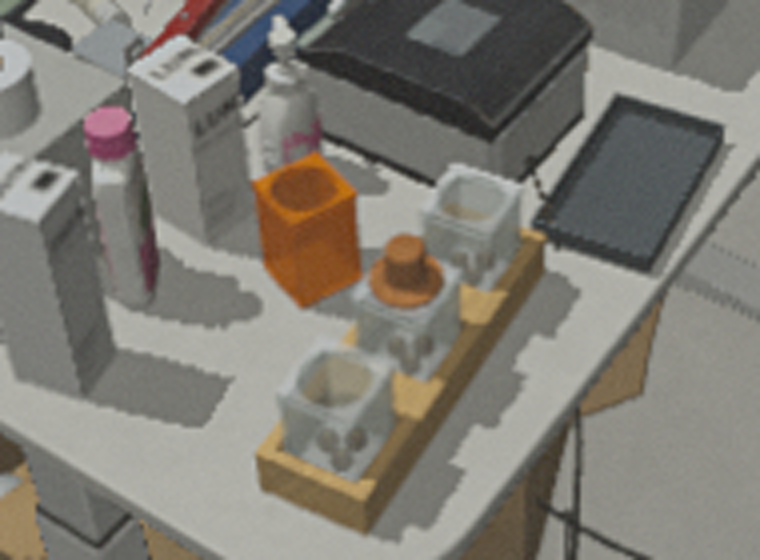

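```bash
python3 - <<'E'
from h import *
c=snap('top'); s=snap('side')
def P(u,v): return (85+(u+.5)/3.6-.5,165+(v+.5)/3.6-.5)
for u,v,z in[(84,185,.045),(467,185,.045),(80,302,0),(467,300,0),(80,290,.045),(467,292,.045)]: print('rack',onz(c,P(u,v),z).round(4))
for u,v,z in[(258,228,.04),(80,195,.1),(164,195,.1),(164,272,.1),(78,277,.1),(364,195,.1),(449,195,.1),(449,278,.1),(364,277,.1),(222,193,.1),(305,193,.1),(222,274,.1)]: print('jar',onz(c,P(u,v),.1).round(4))
print('knob',onz(c,P(251,228),.14).round(4))
for u,v in[(511,263),(744,259),(748,398),(512,403)]: print('tray',onz(c,P(u,v),.022).round(4))
for p in[(321,159),(444,164),(442,256),(318,247)]: print('bin',onz(c,p,.125).round(4))
print('box',onz(c,(234,152),.1),onz(c,(289,222),.1),onz(c,(289,222),0))
g=cv2.cvtColor(c['image'],cv2.COLOR_RGB2HSV)
m=((g[:,:,1]>85)&(g[:,:,0]>10)&(g[:,:,0]<28)).astype(np.uint8); m[:210]=0;m[260:]=0;m[:,:100]=0;m[:,225:]=0
r=cv2.minAreaRect(cv2.findNonZero(m));print(r,cv2.boxPoints(r))
def S(u,v): return (130+(u+.5)/4-.5,180+(v+.5)/4-.5)
for u,v,z in[(262,455,.045),(367,500,.045),(372,532,0),(545,238,.045)]: print('rackside',onz(s,S(u,v),z).round(4))
# orange
for p in [S(257,190),S(318,155),S(357,190),S(300,215)]: print('or',onz(s,p,.1).round(3))
print('shampoo feet?',onz(s,S(140,295),0).round(3), onz(s,S(110,125),.18).round(3), onz(s,S(290,60),.15).round(3))
E
```

```text
rack [0.5264 0.2712 0.045 ]
rack [ 0.5281 -0.0292  0.045 ]
rack [0.4378 0.2814 0.    ]
rack [ 0.4401 -0.0282  0.    ]
rack [0.444  0.2692 0.045 ]
rack [ 0.4432 -0.0308  0.045 ]
jar [0.4867 0.1242 0.1   ]
jar [0.5112 0.2579 0.1   ]
jar [0.5115 0.1956 0.1   ]
jar [0.4533 0.1925 0.1   ]
jar [0.4494 0.2556 0.1   ]
jar [0.5123 0.0454 0.1   ]
jar [ 0.5127 -0.0191  0.1   ]
jar [ 0.4495 -0.0204  0.1   ]
jar [0.45   0.0434 0.1   ]
jar [0.5132 0.1523 0.1   ]
jar [0.5136 0.09   0.1   ]
jar [0.4519 0.1495 0.1   ]
knob [0.4822 0.1219 0.14  ]
tray [ 0.4683 -0.0643  0.022 ]
tray [ 0.4726 -0.2519  0.022 ]
tray [ 0.3623 -0.2538  0.022 ]
tray [ 0.3577 -0.0667  0.022 ]
bin [ 0.6783 -0.326   0.125 ]
bin [ 0.6665 -0.6645  0.125 ]
bin [ 0.4144 -0.6415  0.125 ]
bin [ 0.4354 -0.3126  0.125 ]
box [ 0.70300491 -0.08449488  0.1       ] [ 0.50524278 -0.23805709  0.1       ] [ 0.5179693  -0.24782907  0.        ]
((160.49945068359375, 231.96612548828125), (32.82579040527344, 107.52691650390625), 89.02897644042969) [[106.46557  216.4667  ]
 [213.97704  214.64447 ]
 [214.53333  247.46555 ]
 [107.021866 249.28778 ]]
rackside [0.5228 0.2718 0.045 ]
rackside [0.435 0.27  0.045]
rackside [0.4361 0.2656 0.    ]
rackside [ 0.4398 -0.0243  0.045 ]
or [0.646 0.085 0.1  ]
or [0.625 0.026 0.1  ]
or [0.574 0.047 0.1  ]
or [0.599 0.093 0.1  ]
shampoo feet? [0.729 0.154 0.   ] [0.734 0.145 0.18 ] [ 0.676 -0.018  0.15 ]
```

Emit:
step_arm(moves=[{"tx": 0.02,"ty": 0.06,"tz": 0.05,"wz": -8,"jaw": 1},{"tx": 0.04,"ty": 0.12,"tz": 0.1,"wz": -16},{"tx": 0.217,"ty": 0.796,"tz": 0.05,"wz": -21.4},{"tx": 0.217,"ty": 0.796,"tz": 0.05,"wz": -21.4},{"tx": 0.217,"ty": 0.796,"tz": 0.05,"wz": -21.4},{"tx": 0.217,"ty": 0.796,"tz": 0.05,"wz": -21.4},{"tx": 0.217,"ty": 0.796,"tz": 0.05,"wz": -21.4},{"tx": 0.217,"ty": 0.796,"tz": 0.05,"wz": -21.4},{"tx": 0.217,"ty": 0.796,"tz": 0.05,"wz": -21.4},{"tx": 0.217,"ty": 0.796,"tz": 0.05,"wz": -21.4},{"tx": 0.217,"ty": 0.796,"tz": 0.05,"wz": -21.4},{"tx": 0.217,"ty": 0.796,"tz": 0.05,"wz": -21.4},{"tx": 0.217,"ty": 0.796,"tz": 0.05,"wz": -21.4},{"tx": 0.217,"ty": 0.796,"tz": 0.05,"wz": -21.4},{"tx": 0.217,"ty": 0.796,"tz": 0.05,"wz": -21.4},{"tx": 0.217,"ty": 0.796,"tz": 0.05,"wz": -21.4},{"tx": 0.217,"ty": 0.796,"tz": 0.05,"wz": -21.4}])

```text
invalid input
```

Emit:
step_arm(moves=[{"tx": 0.02,"ty": 0.06,"tz": 0.05,"wx": 0,"wy": 0,"wz": -8,"jaw": 1},{"tx": 0.217,"ty": 0.796,"tz": 0.05,"wx": 0,"wy": 0,"wz": -21.4,"jaw": 1},{"tx": 0.217,"ty": 0.796,"tz": 0.05,"wx": 0,"wy": 0,"wz": -21.4,"jaw": 1},{"tx": 0.217,"ty": 0.796,"tz": 0.05,"wx": 0,"wy": 0,"wz": -21.4,"jaw": 1},{"tx": 0.217,"ty": 0.796,"tz": 0.05,"wx": 0,"wy": 0,"wz": -21.4,"jaw": 1},{"tx": 0.217,"ty": 0.796,"tz": 0.05,"wx": 0,"wy": 0,"wz": -21.4,"jaw": 1},{"tx": 0.217,"ty": 0.796,"tz": 0.05,"wx": 0,"wy": 0,"wz": -21.4,"jaw": 1},{"tx": 0.217,"ty": 0.796,"tz": 0.05,"wx": 0,"wy": 0,"wz": -21.4,"jaw": 1},{"tx": 0.217,"ty": 0.796,"tz": 0.05,"wx": 0,"wy": 0,"wz": -21.4,"jaw": 1},{"tx": 0.217,"ty": 0.796,"tz": 0.05,"wx": 0,"wy": 0,"wz": -21.4,"jaw": 1},{"tx": 0.217,"ty": 0.796,"tz": 0.05,"wx": 0,"wy": 0,"wz": -21.4,"jaw": 1},{"tx": 0.217,"ty": 0.796,"tz": 0.05,"wx": 0,"wy": 0,"wz": -21.4,"jaw": 1},{"tx": 0.217,"ty": 0.796,"tz": 0.05,"wx": 0,"wy": 0,"wz": -21.4,"jaw": 1},{"tx": 0.217,"ty": 0.796,"tz": 0.05,"wx": 0,"wy": 0,"wz": -21.4,"jaw": 1},{"tx": 0.217,"ty": 0.796,"tz": 0.05,"wx": 0,"wy": 0,"wz": -21.4,"jaw": 1},{"tx": 0.217,"ty": 0.796,"tz": 0.05,"wx": 0,"wy": 0,"wz": -21.4,"jaw": 1}])

```text
t: 2.3
tool_pos: [0.4814, 0.12, 0.2512]
tool_rot: [3.141, -0.001, -0.001]
wrist_force: [0.3, -0.6, 0.1]
finger_gap: 0.997
grip_force: 0.0
```

Emit:
step_arm(grip_force=70, moves=[{"tx": 0.0,"ty": 0.001,"tz": -0.05,"wx": 0,"wy": 0,"wz": 0,"jaw": 1},{"tx": 0.0,"ty": 0.001,"tz": -0.1,"wx": 0,"wy": 0,"wz": 0,"jaw": 1},{"tx": 0.0,"ty": 0.001,"tz": -0.13,"wx": 0,"wy": 0,"wz": 0,"jaw": 1},{"tx": 0.0,"ty": 0.001,"tz": -0.13,"wx": 0,"wy": 0,"wz": 0,"jaw": -1},{"tx": 0.0,"ty": 0.001,"tz": -0.13,"wx": 0,"wy": 0,"wz": 0,"jaw": -1},{"tx": 0.0,"ty": 0.001,"tz": -0.13,"wx": 0,"wy": 0,"wz": 0,"jaw": -1},{"tx": 0.0,"ty": 0.001,"tz": -0.13,"wx": 0,"wy": 0,"wz": 0,"jaw": -1},{"tx": 0.0,"ty": 0.001,"tz": -0.13,"wx": 0,"wy": 0,"wz": 0,"jaw": -1},{"tx": 0.0,"ty": 0.001,"tz": -0.13,"wx": 0,"wy": 0,"wz": 0,"jaw": -1}])

```text
t: 3.42
tool_pos: [0.4818, 0.1221, 0.1215]
tool_rot: [-3.142, -0.001, -0.0]
wrist_force: [-0.2, -0.2, -1.0]
finger_gap: -0.001
grip_force: 0.0
```

```bash
python3 - <<'E'
from h import *
c=snap('top'); s=snap('side')
a=cv2.resize(c['image'][190:270,95:235],None,fx=3,fy=3,interpolation=cv2.INTER_CUBIC)
b=cv2.resize(s['image'][200:310,160:300],None,fx=3,fy=3,interpolation=cv2.INTER_CUBIC)
h=max(a.shape[0],b.shape[0]);a=cv2.copyMakeBorder(a,0,h-a.shape[0],0,0,cv2.BORDER_CONSTANT)
b=cv2.copyMakeBorder(b,0,h-b.shape[0],0,0,cv2.BORDER_CONSTANT)
cv2.imwrite('pics/c2.png',np.hstack([a,b])[:800,:800,::-1])
print(proj(c,[arm.get_state()['tool_pos']]),proj(s,[arm.get_state()['tool_pos']]))
E
```

```text
[[155.5682264  228.93018997]] [[232.03240412 247.10362303]]
```

View pics/c2.png

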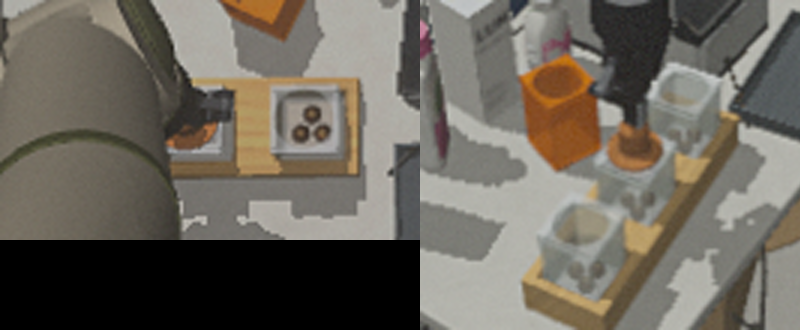

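```bash
python3 - <<'E'
from h import *
s=snap('side')
im=s['image'].copy()
b=cv2.resize(im[205:275,200:270],None,fx=8,fy=8,interpolation=cv2.INTER_CUBIC)
def mk(P,col):
    for q in proj(s,P):
        u=tuple(int((v-o+.5)*8) for v,o in zip(q,(200,205))); cv2.circle(b,u,3,col,-1)
mk([arm.get_state()['tool_pos']],(0,0,255))
mk([[.482,.121,.147],[.482,.121,.114]],(0,255,0))
cv2.imwrite('pics/c3.png',np.clip(b.astype(float)*1.4,0,255).astype(np.uint8)[:,:,::-1])
E
```

```text
(no output)
```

View pics/c3.png

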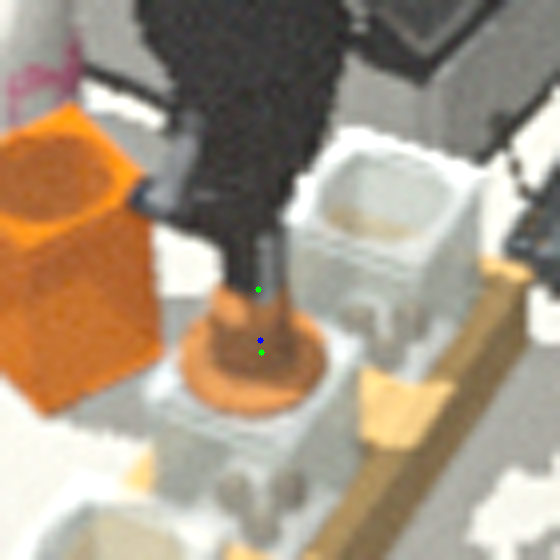

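```bash
python3 - <<'E'
from h import *
s=snap('side'); c=snap('top')
def S(u,v): return (130+(u+.5)/4-.5,180+(v+.5)/4-.5)
def P(u,v): return (85+(u+.5)/3.6-.5,165+(v+.5)/3.6-.5)
print(onz(s,S(408,243),.147), onz(c,P(251,228),.147), 'disc',onz(s,S(406,280),.114),onz(c,P(259,232),.114))
def tri(a,b):
    (o1,d1),(o2,d2)=a,b
    t=np.linalg.lstsq(np.c_[d1,-d2],o2-o1,rcond=None)[0]
    return o1+d1*t[0],o2+d2*t[1]
print(tri(ray(s,S(408,243)),ray(c,P(251,228))))
print(tri(ray(s,S(406,280)),ray(c,P(259,232))))
for u,v in[(282,395),(340,348),(393,392),(330,430),(425,210),(450,168),(520,195),(490,235)]: print(onz(s,S(u,v),.107).round(4))
x=arm.get_state(); print({k:np.round(v,3) for k,v in x.items()})
E
```

```text
[0.48332555 0.11996672 0.147     ] [0.48138069 0.12055522 0.147     ] disc [0.48266697 0.12639343 0.114     ] [0.48212971 0.12073483 0.114     ]
(array([0.48271156, 0.12095733, 0.14816447]), array([0.48127971, 0.12038634, 0.14789524]))
(array([0.48503308, 0.12260387, 0.10933429]), array([0.48269256, 0.12167183, 0.10890438]))
[0.5078 0.2584 0.107 ]
[0.4947 0.2017 0.107 ]
[0.4402 0.2193 0.107 ]
[0.4615 0.2689 0.107 ]
[0.5108 0.048  0.107 ]
[ 0.5169 -0.0041  0.107 ]
[ 0.4523 -0.002   0.107 ]
[0.4525 0.0489 0.107 ]
{'t': np.float64(3.675), 'joints': array([-0.248,  0.454, -0.157,  2.184,  0.14 ,  0.513, -2.082]), 'qvel': array([ 0.   ,  0.003, -0.002, -0.   ,  0.001,  0.   ,  0.001]), 'effort': array([ 3.0000e-03, -5.5834e+01, -5.5600e-01, -1.5518e+01,  7.0000e-03,
        3.0000e-03,  0.0000e+00]), 'tool_pos': array([0.482, 0.122, 0.121]), 'tool_rot': array([ 3.142e+00,  1.000e-03, -0.000e+00]), 'wrist_force': array([-0.179, -1.082, -1.182]), 'moment': array([-0.011,  0.027, -0.018]), 'grip_force': np.float64(0.0), 'finger_gap': np.float64(0.002)}
```

Emit:
step_arm(moves=[{"tx": 0.0,"ty": 0.0,"tz": 0.05,"wx": 0,"wy": 0,"wz": 0,"jaw": -1},{"tx": 0.0,"ty": 0.0,"tz": 0.06,"wx": 0,"wy": 0,"wz": 0,"jaw": -1},{"tx": 0.0,"ty": 0.0,"tz": 0.06,"wx": 0,"wy": 0,"wz": 0,"jaw": -1}])

```text
t: 4.05
tool_pos: [0.4821, 0.1221, 0.1818]
tool_rot: [-3.141, -0.0, -0.002]
wrist_force: [-0.9, 0.3, -0.6]
finger_gap: 0.002
grip_force: 0.0
```

```bash
python3 - <<'E'
from h import *
s=snap('side');c=snap('top')
def crop(s,x0,y0,w):
    b=cv2.resize(s['image'][y0:y0+w,x0:x0+w],None,fx=400/w,fy=400/w,interpolation=cv2.INTER_CUBIC)
    for P,col in(([arm.get_state()['tool_pos']],(0,0,255)),([[.482,.121,.147],[.482,.121,.114]],(0,255,0))):
        for q in proj(s,P):
            u=tuple(int((v-o+.5)*400/w) for v,o in zip(q,(x0,y0))); cv2.circle(b,u,3,col,-1)
    return b
b=np.hstack([crop(s,190,180,90),crop(c,110,180,90)])
cv2.imwrite('pics/c4.png',np.clip(b.astype(float)*1.4,0,255).astype(np.uint8)[:,:,::-1])
print(arm.get_state()['tool_pos'])
E
```

```text
[0.48126613 0.12184098 0.18052411]
```

View pics/c4.png

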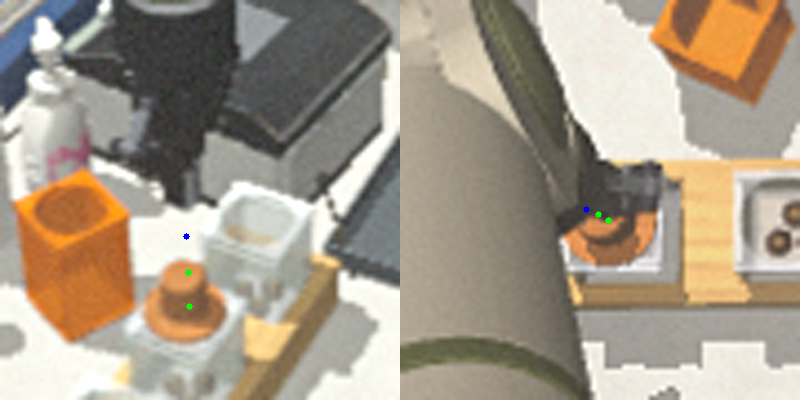

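Emit:
step_arm(grip_force=70, moves=[{"tx": 0.0,"ty": 0.0,"tz": 0.0,"wx": 0,"wy": 0,"wz": 0,"jaw": 1},{"tx": 0.0,"ty": 0.0,"tz": 0.0,"wx": 0,"wy": 0,"wz": 0,"jaw": 1},{"tx": 0.0,"ty": 0.0,"tz": 0.0,"wx": 0,"wy": 0,"wz": 0,"jaw": 1},{"tx": 0.0,"ty": 0.0,"tz": 0.0,"wx": 0,"wy": 0,"wz": 0,"jaw": 1},{"tx": 0.0,"ty": -0.001,"tz": -0.04,"wx": 0,"wy": 0,"wz": 0,"jaw": 1},{"tx": 0.0,"ty": -0.001,"tz": -0.06,"wx": 0,"wy": 0,"wz": 0,"jaw": 1},{"tx": 0.0,"ty": -0.001,"tz": -0.07,"wx": 0,"wy": 0,"wz": 0,"jaw": 1},{"tx": 0.0,"ty": -0.001,"tz": -0.08,"wx": 0,"wy": 0,"wz": 0,"jaw": 1},{"tx": 0.0,"ty": -0.001,"tz": -0.08,"wx": 0,"wy": 0,"wz": 0,"jaw": -1},{"tx": 0.0,"ty": -0.001,"tz": -0.08,"wx": 0,"wy": 0,"wz": 0,"jaw": -1},{"tx": 0.0,"ty": -0.001,"tz": -0.08,"wx": 0,"wy": 0,"wz": 0,"jaw": -1},{"tx": 0.0,"ty": -0.001,"tz": -0.08,"wx": 0,"wy": 0,"wz": 0,"jaw": -1},{"tx": 0.0,"ty": -0.001,"tz": -0.08,"wx": 0,"wy": 0,"wz": 0,"jaw": -1}])

```text
t: 5.78
tool_pos: [0.4821, 0.1212, 0.1017]
tool_rot: [-3.141, -0.0, -0.002]
wrist_force: [-0.2, -0.6, 5.1]
finger_gap: 0.344
grip_force: 69.2
```

```bash
python3 - <<'E'
from h import *
s=snap('side');c=snap('top')
def crop(s,x0,y0,w):
    b=cv2.resize(s['image'][y0:y0+w,x0:x0+w],None,fx=400/w,fy=400/w,interpolation=cv2.INTER_CUBIC)
    for P,col in(([arm.get_state()['tool_pos']],(0,0,255)),):
        for q in proj(s,P):
            u=tuple(int((v-o+.5)*400/w) for v,o in zip(q,(x0,y0))); cv2.circle(b,u,3,col,-1)
    return b
b=np.hstack([crop(s,190,190,90),crop(c,110,180,90)])
cv2.imwrite('pics/c5.png',np.clip(b.astype(float)*1.4,0,255).astype(np.uint8)[:,:,::-1])
E
```

```text
(no output)
```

View pics/c5.png

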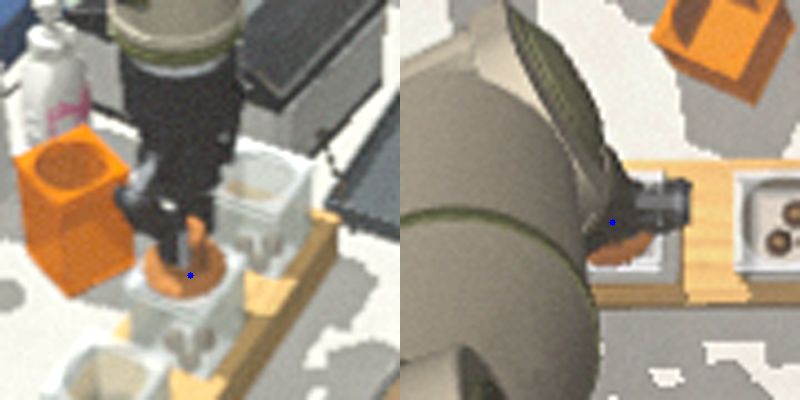

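Emit:
step_arm(grip_force=75, moves=[{"tx": 0,"ty": 0,"tz": 0.001,"wx": 8,"wy": 0,"wz": 0,"jaw": -1},{"tx": 0,"ty": 0,"tz": 0.003,"wx": 15,"wy": 0,"wz": 0,"jaw": -1},{"tx": 0,"ty": 0,"tz": 0.003,"wx": 15,"wy": 0,"wz": 0,"jaw": -1},{"tx": 0,"ty": 0,"tz": 0.004,"wx": 5,"wy": 0,"wz": 0,"jaw": -1},{"tx": 0,"ty": 0,"tz": 0.005,"wx": -5,"wy": 0,"wz": 0,"jaw": -1},{"tx": 0,"ty": 0,"tz": 0.006,"wx": -15,"wy": 0,"wz": 0,"jaw": -1},{"tx": 0,"ty": 0,"tz": 0.006,"wx": -15,"wy": 0,"wz": 0,"jaw": -1},{"tx": 0,"ty": 0,"tz": 0.007,"wx": -5,"wy": 0,"wz": 0,"jaw": -1},{"tx": 0,"ty": 0,"tz": 0.008,"wx": 5,"wy": 0,"wz": 0,"jaw": -1},{"tx": 0,"ty": 0,"tz": 0.009,"wx": 15,"wy": 0,"wz": 0,"jaw": -1},{"tx": 0,"ty": 0,"tz": 0.009,"wx": 15,"wy": 0,"wz": 0,"jaw": -1}])

```text
t: 7.25
tool_pos: [0.4807, 0.1216, 0.1102]
tool_rot: [-2.876, -0.002, 0.002]
wrist_force: [-1.1, 4.1, -9.8]
finger_gap: 0.341
grip_force: 78.0
```

Emit:
step_arm(moves=[{"tx": 0,"ty": 0,"tz": 0.001,"wx": -10,"wy": 0,"wz": 0,"jaw": -1},{"tx": 0,"ty": 0,"tz": 0.002,"wx": -20,"wy": 0,"wz": 0,"jaw": -1},{"tx": 0,"ty": 0,"tz": 0.003,"wx": -30,"wy": 0,"wz": 0,"jaw": -1},{"tx": 0,"ty": 0,"tz": 0.003,"wx": -30,"wy": 0,"wz": 0,"jaw": -1},{"tx": 0,"ty": 0,"tz": 0.004,"wx": -20,"wy": 0,"wz": 0,"jaw": -1},{"tx": 0,"ty": 0,"tz": 0.005,"wx": -10,"wy": 0,"wz": 0,"jaw": -1},{"tx": 0,"ty": 0,"tz": 0.006,"wx": 0,"wy": 0,"wz": 0,"jaw": -1},{"tx": 0,"ty": 0,"tz": 0.006,"wx": 0,"wy": 0,"wz": 0,"jaw": -1},{"tx": 0,"ty": 0,"tz": 0.008,"wx": -8,"wy": 0,"wz": 0,"jaw": -1},{"tx": 0,"ty": 0,"tz": 0.01,"wx": -15,"wy": 0,"wz": 0,"jaw": -1},{"tx": 0,"ty": 0,"tz": 0.01,"wx": -15,"wy": 0,"wz": 0,"jaw": -1}])

```text
t: 8.62
tool_pos: [0.4817, 0.1225, 0.1205]
tool_rot: [3.14, 0.005, 0.001]
wrist_force: [-1.1, -0.8, -0.4]
finger_gap: 0.326
grip_force: 89.8
```

Emit:
step_arm(grip_force=65, moves=[{"tx": 0,"ty": 0,"tz": 0.006,"wx": 0,"wy": 0,"wz": 0,"jaw": -1},{"tx": 0,"ty": 0,"tz": 0.012,"wx": 0,"wy": 0,"wz": 0,"jaw": -1},{"tx": 0,"ty": 0,"tz": 0.012,"wx": 0,"wy": 0,"wz": 0,"jaw": -1},{"tx": 0,"ty": 0,"tz": 0.012,"wx": 0,"wy": 0,"wz": 0,"jaw": -1}])

```text
t: 9.12
tool_pos: [0.4818, 0.1204, 0.1323]
tool_rot: [-3.141, 0.002, 0.0]
wrist_force: [0.0, -0.2, -0.5]
finger_gap: 0.33
grip_force: 89.8
```

```bash
python3 - <<'E'
from h import *
s=snap('side');c=snap('top')
def crop(s,x0,y0,w):
    return cv2.resize(s['image'][y0:y0+w,x0:x0+w],None,fx=400/w,fy=400/w,interpolation=cv2.INTER_CUBIC)
b=np.hstack([crop(s,190,190,90),crop(c,110,180,90)])
cv2.imwrite('pics/c6.png',np.clip(b.astype(float)*1.4,0,255).astype(np.uint8)[:,:,::-1])
print(arm.get_state()['wrist_force'],arm.get_state()['joints'].round(2))
E
```

```text
[ 0.115516    0.84532237 -0.73462114] [-0.3   0.43 -0.07  2.18  0.06  0.53 -2.  ]
```

View pics/c6.png

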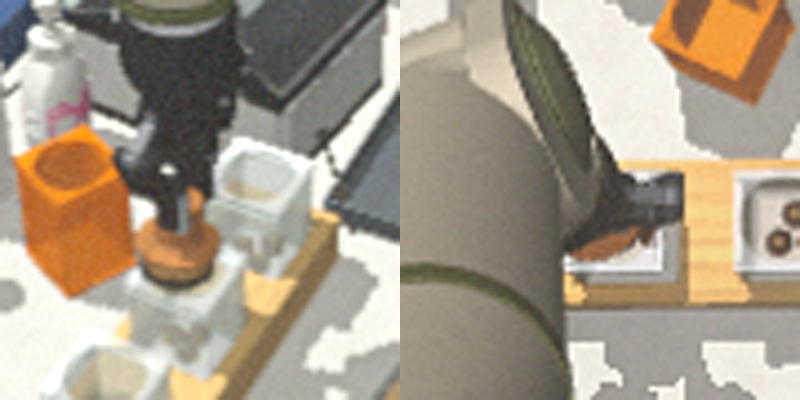

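Emit:
step_arm(moves=[{"tx": 0,"ty": 0,"tz": 0.05,"wx": 0,"wy": 0,"wz": 0,"jaw": -1},{"tx": 0,"ty": 0,"tz": 0.09,"wx": 0,"wy": 0,"wz": 0,"jaw": -1},{"tx": -0.057,"ty": -0.28,"tz": 0.09,"wx": 0,"wy": 0,"wz": 0,"jaw": -1},{"tx": -0.057,"ty": -0.28,"tz": 0.09,"wx": 0,"wy": 0,"wz": 0,"jaw": -1},{"tx": -0.057,"ty": -0.28,"tz": 0.09,"wx": 0,"wy": 0,"wz": 0,"jaw": -1},{"tx": -0.057,"ty": -0.28,"tz": 0.09,"wx": 0,"wy": 0,"wz": 0,"jaw": -1},{"tx": -0.057,"ty": -0.28,"tz": 0.09,"wx": 0,"wy": 0,"wz": 0,"jaw": -1},{"tx": -0.057,"ty": -0.28,"tz": 0.09,"wx": 0,"wy": 0,"wz": 0,"jaw": -1},{"tx": -0.057,"ty": -0.28,"tz": 0.04,"wx": 0,"wy": 0,"wz": 0,"jaw": -1},{"tx": -0.057,"ty": -0.28,"tz": -0.01,"wx": 0,"wy": 0,"wz": 0,"jaw": -1},{"tx": -0.057,"ty": -0.28,"tz": -0.06,"wx": 0,"wy": 0,"wz": 0,"jaw": -1},{"tx": -0.057,"ty": -0.28,"tz": -0.09,"wx": 0,"wy": 0,"wz": 0,"jaw": -1},{"tx": -0.057,"ty": -0.28,"tz": -0.1,"wx": 0,"wy": 0,"wz": 0,"jaw": -1},{"tx": -0.057,"ty": -0.28,"tz": -0.104,"wx": 0,"wy": 0,"wz": 0,"jaw": -1},{"tx": -0.057,"ty": -0.28,"tz": -0.104,"wx": 0,"wy": 0,"wz": 0,"jaw": -1}])

```text
t: 11.1
tool_pos: [0.4253, -0.1589, 0.029]
tool_rot: [3.141, 0.001, 0.002]
wrist_force: [0.3, -0.6, -0.3]
finger_gap: 0.327
grip_force: 89.8
```

Emit:
step_arm(moves=[{"tx": 0,"ty": 0,"tz": -0.004,"wx": 0,"wy": 0,"wz": 0,"jaw": -1},{"tx": 0,"ty": 0,"tz": -0.004,"wx": 0,"wy": 0,"wz": 0,"jaw": -0.1},{"tx": 0,"ty": 0,"tz": -0.004,"wx": 0,"wy": 0,"wz": 0,"jaw": 0.2},{"tx": 0,"ty": 0,"tz": -0.004,"wx": 0,"wy": 0,"wz": 0,"jaw": 0.5},{"tx": 0,"ty": 0,"tz": -0.004,"wx": 0,"wy": 0,"wz": 0,"jaw": 1},{"tx": 0,"ty": 0,"tz": -0.004,"wx": 0,"wy": 0,"wz": 0,"jaw": 1},{"tx": 0,"ty": 0,"tz": 0.05,"wx": 0,"wy": 0,"wz": 0,"jaw": 1},{"tx": 0,"ty": 0,"tz": 0.1,"wx": 0,"wy": 0,"wz": 0,"jaw": 1},{"tx": 0,"ty": 0,"tz": 0.16,"wx": 0,"wy": 0,"wz": 0,"jaw": 1},{"tx": 0,"ty": 0,"tz": 0.22,"wx": 0,"wy": 0,"wz": 0,"jaw": 1},{"tx": 0,"ty": 0,"tz": 0.22,"wx": 0,"wy": 0,"wz": 0,"jaw": 1}])

```text
t: 12.48
tool_pos: [0.4267, -0.1596, 0.2524]
tool_rot: [3.14, -0.0, 0.013]
wrist_force: [-0.0, 0.5, -0.7]
finger_gap: 1.001
grip_force: 0.0
```

Emit:
step_arm(moves=[{"tx": 0.03,"ty": -0.04,"tz": 0.05,"wx": 0,"wy": 0,"wz": 0,"jaw": 1},{"tx": 0.06,"ty": -0.1,"tz": 0.1,"wx": 0,"wy": 0,"wz": 0,"jaw": 1},{"tx": 0.1,"ty": -0.15,"tz": 0.13,"wx": 0,"wy": -5,"wz": 0,"jaw": 1},{"tx": 0.12,"ty": -0.2,"tz": 0.15,"wx": 0,"wy": -15,"wz": 0,"jaw": 1},{"tx": 0.15,"ty": -0.25,"tz": 0.16,"wx": 0,"wy": -25,"wz": 0,"jaw": 1},{"tx": 0.17,"ty": -0.3,"tz": 0.16,"wx": 0,"wy": -35,"wz": 0,"jaw": 1},{"tx": 0.17,"ty": -0.32,"tz": 0.16,"wx": 0,"wy": -45,"wz": 0,"jaw": 1},{"tx": 0.17,"ty": -0.32,"tz": 0.16,"wx": 0,"wy": -55,"wz": 0,"jaw": 1},{"tx": 0.17,"ty": -0.32,"tz": 0.16,"wx": 0,"wy": -65,"wz": 0,"jaw": 1},{"tx": 0.17,"ty": -0.32,"tz": 0.16,"wx": 0,"wy": -75,"wz": 0,"jaw": 1},{"tx": 0.17,"ty": -0.32,"tz": 0.16,"wx": 0,"wy": -85,"wz": 0,"jaw": 1},{"tx": 0.17,"ty": -0.32,"tz": 0.16,"wx": 0,"wy": -95,"wz": 0,"jaw": 1},{"tx": 0.17,"ty": -0.32,"tz": 0.16,"wx": 0,"wy": -105,"wz": 0,"jaw": 1},{"tx": 0.17,"ty": -0.32,"tz": 0.16,"wx": 0,"wy": -115,"wz": 0,"jaw": 1},{"tx": 0.17,"ty": -0.32,"tz": 0.16,"wx": 0,"wy": -115,"wz": 0,"jaw": 1},{"tx": 0.17,"ty": -0.32,"tz": 0.16,"wx": 0,"wy": -115,"wz": 0,"jaw": 1}])

```text
t: 14.48
tool_pos: [0.6669, -0.5477, 0.3939]
tool_rot: [-2.523, -0.029, -1.846]
wrist_force: [0.2, 1.0, -0.3]
finger_gap: 1.001
grip_force: 0.0
```

```bash
python3 - <<'E'
from h import *
x=arm.get_state(); print(x['joints'].round(2),x['tool_pos'].round(3),(cv2.Rodrigues(x['tool_rot'])[0]).round(2))
E
```

```text
[ 1.66  0.92 -1.29  1.79 -1.04  0.11  0.46] [ 0.667 -0.548  0.394] [[ 0.3   0.02  0.95]
 [ 0.01 -1.    0.02]
 [ 0.95 -0.   -0.3 ]]
```

```bash
cat > fk.py <<'E'
import numpy as np
from scipy.spatial.transform import Rotation as Ro
S=[([1.1202773,.60005648,-.00253965,1.60004748,.0018255,.9429099,-.07975949],[.26455612,-.6745078,.20049606],[-3.08550961,-.583699381,.00065]),
([-0.248,.454,-.157,2.184,.14,.513,-2.082],[.482,.122,.121],[3.142,.001,0]),
([1.66,.92,-1.29,1.79,-1.04,.11,.46],[.667,-.548,.394],[-2.523,-.029,-1.846])]
def rz(a): return Ro.from_euler('z',a)
def ry(a): return Ro.from_euler('y',a)
def fk(q,p):
    # p: base z, base-az, offsets
    R=rz(-q[0]); P=np.array([0,0,p[0]])
    for i,(k,off) in enumerate([('y',0),('z',p[1:4]),('y',0),('z',p[4:7]),('y',0),('z',p[7:10])],1):
        R=R*(ry(q[i]) if k=='y' else rz(-q[i]))
        if k=='z': P=P+R.apply(off)
    return P,R
def rot(q): return fk(q,np.zeros(10))[1]
E
python3 - <<'E'
from fk import *
for q,P,r in S:
    print(rot(q).as_matrix().round(2).tolist(), Ro.from_rotvec(r).as_matrix().round(2).tolist(), (rot(q).inv()*Ro.from_rotvec(r)).as_matrix().round(2).tolist())
from h import arm
x=arm.get_state(); print(repr(x['joints']),repr(x['tool_pos']),repr(x['tool_rot']))
E
```

```text
[[-0.37, 0.93, -0.0], [0.93, 0.37, 0.0], [0.0, -0.0, -1.0]] [[0.93, 0.37, -0.0], [0.37, -0.93, 0.0], [-0.0, -0.0, -1.0]] [[0.0, -1.0, -0.0], [1.0, 0.0, 0.0], [-0.0, -0.0, 1.0]]
[[-0.0, 1.0, -0.0], [1.0, 0.0, -0.0], [-0.0, -0.0, -1.0]] [[1.0, 0.0, -0.0], [0.0, -1.0, 0.0], [0.0, -0.0, -1.0]] [[0.0, -1.0, 0.0], [1.0, 0.0, 0.0], [-0.0, 0.0, 1.0]]
[[-0.03, 0.3, 0.95], [1.0, 0.01, 0.02], [-0.0, 0.95, -0.3]] [[0.3, 0.02, 0.95], [0.01, -1.0, 0.02], [0.95, -0.0, -0.3]] [[-0.01, -1.0, -0.0], [1.0, -0.01, 0.0], [-0.0, -0.0, 1.0]]
array([ 1.66456918,  0.92024786, -1.29477903,  1.79496798, -1.04472331,
        0.10627043,  0.45972354]) array([ 0.66687367, -0.54766198,  0.39385116]) array([-2.52287484, -0.02897252, -1.84562217])
```

Emit:
step_arm(moves=[{"tx": -0.02,"ty": 0.04,"tz": 0.0,"wx": 0,"wy": 10,"wz": 0,"jaw": 1},{"tx": -0.04,"ty": 0.08,"tz": 0.0,"wx": 0,"wy": 20,"wz": 0,"jaw": 1},{"tx": -0.06,"ty": 0.12,"tz": 0.0,"wx": 0,"wy": 30,"wz": 0,"jaw": 1},{"tx": -0.08,"ty": 0.16,"tz": 0.0,"wx": 0,"wy": 40,"wz": 0,"jaw": 1}])

```text
t: 14.98
tool_pos: [0.5935, -0.3941, 0.3934]
tool_rot: [-2.941, -0.035, -1.033]
wrist_force: [2.3, 1.0, -1.2]
finger_gap: 0.998
grip_force: 0.0
```

```bash
python3 - <<'E'
from h import arm
x=arm.get_state(); print([x[k].tolist() for k in('joints','tool_pos','tool_rot')])
E
```

```text
[[1.0417326814964698, 0.2945985678064512, -0.4103711313670336, 1.8445130756445998, -0.5968882303682205, 0.5806512672900843, -0.43735781116859546], [0.5934721938219859, -0.3941032192051, 0.3933525666339127], [-2.940504824891222, -0.035366914461841245, -1.032503318604604]]
```

Emit:
step_arm(moves=[{"tx": -0.05,"ty": 0.05,"tz": 0.0,"wx": 0,"wy": 10,"wz": 0,"jaw": 1},{"tx": -0.08,"ty": 0.08,"tz": 0.0,"wx": 0,"wy": 20,"wz": 0,"jaw": 1},{"tx": -0.08,"ty": 0.12,"tz": -0.05,"wx": 0,"wy": 30,"wz": 0,"jaw": 1},{"tx": -0.08,"ty": 0.16,"tz": -0.1,"wx": 0,"wy": 32.4,"wz": 0,"jaw": 1},{"tx": -0.08,"ty": 0.16,"tz": -0.1,"wx": 0,"wy": 32.4,"wz": 0,"jaw": 1}])

```text
t: 15.6
tool_pos: [0.514, -0.231, 0.288]
tool_rot: [-3.101, -0.032, -0.168]
wrist_force: [0.2, -1.5, 0.5]
finger_gap: 1.003
grip_force: 0.0
```

```bash
python3 - <<'E'
from h import arm
x=arm.get_state(); print([x[k].tolist() for k in('joints','tool_pos','tool_rot')])
E
```

```text
[[0.5527113120501765, 0.28639720397560314, -0.23756695658480248, 1.9220932586808015, -0.004158567458172052, 0.8502804327664715, -1.2197529130363363], [0.5139727675807328, -0.2310329403474389, 0.28804590106499], [-3.101024417597024, -0.03247980007196673, -0.168167320650922]]
```

```bash
cat >> fk.py <<'E'
S[2]=([1.66456918,.92024786,-1.29477903,1.79496798,-1.04472331,.10627043,.45972354],[.66687367,-.54766198,.39385116],[-2.52287484,-.02897252,-1.84562217])
S+=[([1.0417326814964698,0.2945985678064512,-0.4103711313670336,1.8445130756445998,-0.5968882303682205,0.5806512672900843,-0.43735781116859546],[0.5934721938219859,-0.3941032192051,0.3933525666339127],0),
([0.5527113120501765,0.28639720397560314,-0.23756695658480248,1.9220932586808015,-0.004158567458172052,0.8502804327664715,-1.2197529130363363],[0.5139727675807328,-0.2310329403474389,0.28804590106499],0)]
from scipy.optimize import least_squares
def fit():
    I=np.eye(10); p0=np.zeros(10)
    A=np.vstack([np.stack([fk(q,I[i])[0] for i in range(10)],1) for q,_,_ in S]); b=np.concatenate([P for _,P,_ in S])
    lam=1e-3
    p=np.linalg.lstsq(np.vstack([A,lam*I]),np.r_[b,0*p0],rcond=None)[0]
    return p,(A@p-b).reshape(-1,3)
LO=np.array([-2.57,-.35,-1.29,.11,-1.05,.11,-2.63]);HI=np.array([2.57,1.97,1.29,2.56,4.19,1.86,2.63])
T=rz(np.pi/2)
def ik(P,R,q0,p,reg=.02):
    def f(q):
        a,B=fk(q,p); return np.r_[(a-P)*5,((B*T).inv()*R).as_rotvec(),reg*(q-q0)]
    r=least_squares(f,np.clip(q0,LO+1e-3,HI-1e-3),bounds=(LO,HI)); return r.x,np.linalg.norm(f(r.x)[:3])/5,np.linalg.norm(f(r.x)[3:6])
E
python3 - <<'E'
from fk import *
p,e=fit(); print(p.round(4),(e*1e3).round(1).tolist())
q=np.array(S[-1][0]); D=Ro.from_rotvec([np.pi,0,0])
rack=np.array([.482,.121,.25])
for yaw in(0,90,-90,180):
  q1=q.copy(); q1[6]+=np.radians(yaw) if abs(q1[6]+np.radians(yaw))<2.6 else 0
  for az in range(-180,180,30):
    # tilt about closing axis: x_tool horizontal heading az-at yaw; d = x_tool dir (or opposite)
    for s in (1,-1):
      w=np.array([-np.sin(np.radians(az)),np.cos(np.radians(az)),0]) # y axis for heading az ; rotate by -a about w : -z -> heading
      # tool yaw (x_tool heading) = az or az+180
      R0=Ro.from_euler('z',az if s>0 else az+180,degrees=True)*D
      qq,bad=q1.copy(),0
      qq,e1,e2=ik(np.array([.5,-.3,.35]),R0,qq,p,.05)
      if e1>.01 or e2>.05: continue
      ok=True
      C=np.array([.55,-.486,.33]); dirv=np.array([np.cos(np.radians(az)),np.sin(np.radians(az)),0])
      for a in list(range(0,121,8)):
        tgt=C+dirv*.06*min(a/60,1)
        Rr=Ro.from_rotvec(-np.radians(a)*w)*R0
        qn,e1,e2=ik(tgt,Rr,qq,p); 
        if e1>.01 or e2>.05: ok=False;break
        bad=max(bad,np.abs(qn-qq).max()); qq=qn
      if a>70: print(yaw,az,s,a,ok,round(bad,2),qq.round(2))
E
```

```text
[ 0.2699  0.0034 -0.0709  0.658   0.0408  0.0097  0.468   0.0073  0.0043
  0.3024] [[-0.1, 1.0, -0.5], [-4.0, -4.6, 3.6], [2.7, -0.7, -5.7], [0.0, 4.6, 2.4], [6.8, -0.1, 0.3]]
0 -180 1 72 False 0.52 [0.06 1.1  1.02 1.2  0.04 1.86 2.63]
0 -180 -1 72 False 0.52 [ 0.05  1.23  1.28  1.18 -0.1   1.86 -0.31]
0 -150 -1 120 True 0.31 [ 0.    1.29  0.73  1.46  0.96  1.86 -0.71]
0 -120 -1 120 True 0.31 [ 0.07  1.09  0.36  1.75  1.41  1.86 -1.14]
0 -90 1 72 False 0.3 [-0.31  1.    1.29  1.91 -0.09  0.14 -2.63]
0 -90 -1 120 True 0.3 [ 0.12  1.02  0.25  2.03  1.83  1.86 -1.51]
0 -60 -1 120 True 0.47 [ 0.05  1.12  0.5   2.23  2.24  1.86 -2.02]
0 -30 -1 120 True 1.1 [ 1.44  1.27 -1.14  2.29  3.76  1.64 -0.57]
0 0 1 72 False 0.33 [ 1.7   0.81 -1.29  1.9  -0.17  0.11 -0.5 ]
0 30 1 120 False 0.31 [ 1.68  1.39 -1.29  1.78 -1.05  0.84  0.92]
0 60 1 120 True 0.31 [ 1.46  1.29 -0.99  1.54 -1.01  1.52  0.68]
0 60 -1 120 True 0.41 [ 1.45  1.25 -0.93  1.58 -1.05  1.57 -2.42]
0 90 1 120 True 0.3 [ 1.39  1.45 -1.23  1.3  -0.7   1.83  0.19]
0 90 -1 88 False 0.36 [ 1.27  1.01 -0.8   1.25 -0.51  1.86 -2.63]
90 -1
[... 1840 characters left out ...]
1.02 1.2  0.04 1.86 2.63]
180 -150 1 120 True 0.3 [-0.01  1.29  0.71  1.5   0.95  1.86  2.4 ]
180 -150 -1 120 True 0.3 [-0.05  1.37  0.89  1.45  0.86  1.75 -0.63]
180 -120 1 120 True 0.32 [0.08 1.09 0.35 1.78 1.4  1.86 1.96]
180 -120 -1 120 True 0.3 [-0.22  1.46  1.03  1.72  1.03  1.23 -1.  ]
180 -90 -1 120 True 0.73 [-0.28  1.53  1.07  2.    1.57  1.01 -1.77]
180 -60 -1 120 True 1.24 [ 0.05  1.12  0.5   2.23  2.24  1.86 -2.02]
180 -30 -1 120 True 1.17 [ 1.44  1.27 -1.14  2.29  3.76  1.64 -0.57]
180 30 1 120 False 0.3 [ 1.68  1.39 -1.29  1.78 -1.05  0.84  0.92]
180 60 1 120 True 0.3 [ 1.43  1.26 -0.92  1.55 -1.05  1.57  0.72]
180 90 1 120 True 0.35 [ 1.39  1.45 -1.23  1.3  -0.7   1.83  0.19]
```

```bash
cat > goto.py <<'E'
import sys
from h import arm
from fk import *
def delta(yaw,P=None):
    x=arm.get_state(); R=Ro.from_euler('z',yaw,degrees=True)*Ro.from_rotvec([np.pi,0,0])
    d=np.degrees((R*Ro.from_rotvec(x['tool_rot']).inv()).as_rotvec())
    print('w',d.round(2),'pos',x['tool_pos'].round(4),'t', None if P is None else (np.array(P)-x['tool_pos']).round(4),'q',x['joints'].round(2),'F',x['wrist_force'].round(1),'t',x['t'])
if __name__=='__main__':
    a=list(map(float,sys.argv[1:])); delta(a[0],a[1:4] if len(a)>3 else None)
E
python3 goto.py 90 .4815 .014 .2
```

```text
w [-6.47  3.25 88.7 ] pos [ 0.514 -0.231  0.288] t [-0.0325  0.245  -0.088 ] q [ 0.55  0.29 -0.24  1.92 -0.    0.85 -1.22] F [ 0.2 -1.5  0.5] t 15.6
```

Emit:
step_arm(moves=[{"tx": -0.01,"ty": 0.05,"tz": 0,"wx": -0.7,"wy": 0.4,"wz": 10,"jaw": 1},{"tx": -0.02,"ty": 0.1,"tz": 0,"wx": -1.4,"wy": 0.7,"wz": 20,"jaw": 1},{"tx": -0.0325,"ty": 0.15,"tz": 0,"wx": -2.2,"wy": 1.1,"wz": 30,"jaw": 1},{"tx": -0.0325,"ty": 0.2,"tz": 0,"wx": -2.9,"wy": 1.5,"wz": 40,"jaw": 1},{"tx": -0.0325,"ty": 0.245,"tz": 0,"wx": -3.7,"wy": 1.8,"wz": 50,"jaw": 1},{"tx": -0.0325,"ty": 0.245,"tz": -0.05,"wx": -4.4,"wy": 2.2,"wz": 60,"jaw": 1},{"tx": -0.0325,"ty": 0.245,"tz": -0.088,"wx": -5.1,"wy": 2.6,"wz": 70,"jaw": 1},{"tx": -0.0325,"ty": 0.245,"tz": -0.088,"wx": -5.8,"wy": 2.9,"wz": 80,"jaw": 1},{"tx": -0.0325,"ty": 0.245,"tz": -0.088,"wx": -6.5,"wy": 3.25,"wz": 88.7,"jaw": 1},{"tx": -0.0325,"ty": 0.245,"tz": -0.088,"wx": -6.5,"wy": 3.25,"wz": 88.7,"jaw": 1},{"tx": -0.0325,"ty": 0.245,"tz": -0.088,"wx": -6.5,"wy": 3.25,"wz": 88.7,"jaw": 1}])

```text
t: 16.98
tool_pos: [0.4821, 0.0079, 0.2029]
tool_rot: [2.234, 2.207, 0.01]
wrist_force: [-0.6, -1.4, 0.7]
finger_gap: 1.002
grip_force: 0.0
```

```bash
python3 goto.py 90 .4815 .014 .042
```

```text
w [-0.21  0.32  0.68] pos [0.4821 0.0079 0.2029] t [-0.0006  0.0061 -0.1609] q [ 0.34  0.36 -0.62  2.12  0.31  0.74 -0.48] F [-0.6 -1.4  0.7] t 16.975
```

Descend around jar 2 (right) and stop just above, then check.

Emit:
step_arm(grip_force=80, moves=[{"tx": 0,"ty": 0.006,"tz": -0.05,"wx": -0.2,"wy": 0.3,"wz": 0.7,"jaw": 1},{"tx": 0,"ty": 0.006,"tz": -0.09,"wx": -0.2,"wy": 0.3,"wz": 0.7,"jaw": 1},{"tx": -0.0005,"ty": 0.006,"tz": -0.115,"wx": -0.2,"wy": 0.3,"wz": 0.7,"jaw": 1},{"tx": -0.0005,"ty": 0.006,"tz": -0.135,"wx": -0.2,"wy": 0.3,"wz": 0.7,"jaw": 1},{"tx": -0.0005,"ty": 0.006,"tz": -0.15,"wx": -0.2,"wy": 0.3,"wz": 0.7,"jaw": 1},{"tx": -0.0005,"ty": 0.006,"tz": -0.16,"wx": -0.2,"wy": 0.3,"wz": 0.7,"jaw": 1},{"tx": -0.0005,"ty": 0.006,"tz": -0.16,"wx": -0.2,"wy": 0.3,"wz": 0.7,"jaw": 1}])

```text
t: 17.85
tool_pos: [0.4812, 0.0142, 0.042]
tool_rot: [-2.217, -2.224, 0.002]
wrist_force: [0.0, 0.6, 0.5]
finger_gap: 0.997
grip_force: 0.0
```

```bash
python3 goto.py 90 .4815 .014 .042; python3 - <<'E'
from h import *
s=snap('side');c=snap('top')
def crop(s,x0,y0,w):
    return cv2.resize(s['image'][y0:y0+w,x0:x0+w],None,fx=400/w,fy=400/w,interpolation=cv2.INTER_CUBIC)
b=np.hstack([crop(s,200,190,80),crop(c,150,195,80)])
cv2.imwrite('pics/c7.png',np.clip(b.astype(float)*1.4,0,255).astype(np.uint8)[:,:,::-1])
E
```

```text
w [ 0.01 -0.09 -0.19] pos [0.4812 0.0142 0.042 ] t [ 0.0003 -0.0002 -0.    ] q [ 0.12  0.6  -0.38  2.26  0.61  0.37 -0.77] F [0.  0.6 0.5] t 17.85
```

View pics/c7.png

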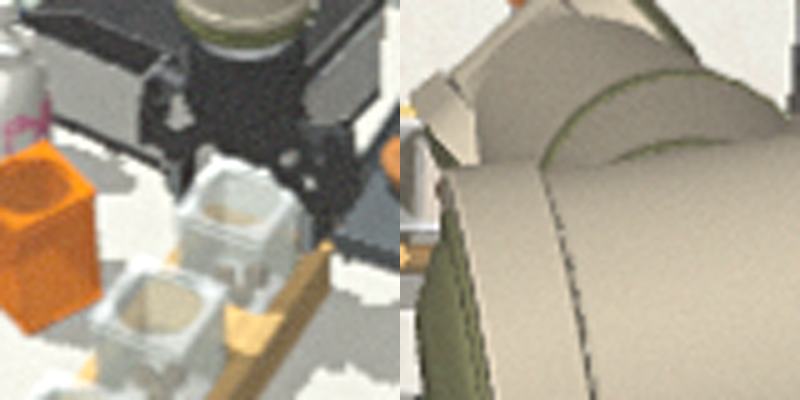

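```bash
python3 - <<'E'
from h import *
s=snap('side')
w=80;x0,y0=190,165;k=560/w
b=cv2.resize(s['image'][y0:y0+w,x0:x0+w],None,fx=k,fy=k,interpolation=cv2.INTER_CUBIC)
b=np.clip(b.astype(float)*2.2,0,255).astype(np.uint8)
T=arm.get_state()['tool_pos']
def mk(P,col):
    for q in proj(s,P):
        u=tuple(int((v-o+.5)*k) for v,o in zip(q,(x0,y0))); cv2.circle(b,u,3,col,-1)
mk([[T[0],T[1],z] for z in(.107,.137,.167)],(255,0,0))
mk([[T[0]+d,T[1],z] for z in(.055,.077) for d in(-.05,.05)],(0,255,0))
mk([[T[0]+d,T[1]+e,.137] for e in(-.038,.038) for d in(-.042,.042)],(255,255,0))
cv2.imwrite('pics/c8.png',b[:,:,::-1])
E
```

```text
(no output)
```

View pics/c8.png

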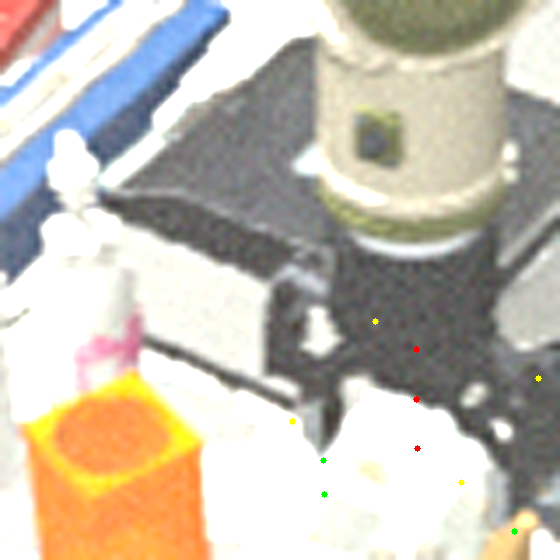

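Emit:
step_arm(grip_force=80, moves=[{"tx": 0,"ty": 0,"tz": 0,"wx": 0,"wy": 0,"wz": 0,"jaw": -1},{"tx": 0,"ty": 0,"tz": 0,"wx": 0,"wy": 0,"wz": 0,"jaw": -1},{"tx": 0,"ty": 0,"tz": 0,"wx": 0,"wy": 0,"wz": 0,"jaw": -1},{"tx": 0,"ty": 0,"tz": 0,"wx": 0,"wy": 0,"wz": 0,"jaw": -1}])

```text
t: 18.5
tool_pos: [0.484, 0.0147, 0.0435]
tool_rot: [2.216, 2.224, 0.006]
wrist_force: [4.1, -0.7, 10.7]
finger_gap: 0.714
grip_force: 83.6
```

Emit:
step_arm(moves=[{"tx": 0.002,"ty": 0,"tz": 0.02,"wx": 0,"wy": 0,"wz": 0,"jaw": -1},{"tx": 0.002,"ty": 0,"tz": 0.05,"wx": 0,"wy": 0,"wz": 0,"jaw": -1},{"tx": 0.002,"ty": 0,"tz": 0.1,"wx": 0,"wy": 0,"wz": 0,"jaw": -1},{"tx": 0.002,"ty": 0,"tz": 0.15,"wx": 0,"wy": 0,"wz": 0,"jaw": -1},{"tx": 0.002,"ty": 0,"tz": 0.21,"wx": 0,"wy": 0,"wz": 0,"jaw": -1},{"tx": 0.002,"ty": 0,"tz": 0.21,"wx": 0,"wy": 0,"wz": 0,"jaw": -1},{"tx": 0.002,"ty": 0,"tz": 0.21,"wx": 0,"wy": 0,"wz": 0,"jaw": -1}])

```text
t: 19.38
tool_pos: [0.4823, 0.0135, 0.2515]
tool_rot: [-2.217, -2.224, 0.003]
wrist_force: [0.5, 0.1, -4.5]
finger_gap: 0.711
grip_force: 90.9
```

```bash
python3 goto.py 90 .55 -.42 .33; python3 - <<'E'
from h import *
c=snap('top')
g=cv2.cvtColor(c['image'],cv2.COLOR_RGB2GRAY); 
for p in[(321,159),(444,164),(442,256),(318,247)]: pass
# bin check: bright-edge mask bbox
hs=cv2.cvtColor(c['image'],cv2.COLOR_RGB2HSV); m=((hs[:,:,1]<40)&(hs[:,:,2]>120)).astype(np.uint8)
m[:, :300]=0; m[:,470:]=0; m[:140]=0; m[275:]=0
print(m[205].nonzero()[0][[0,-1]])
f=c['image'][205,300:460].mean(1).astype(int); print(f.tolist()[:30],f.tolist()[130:])
cv2.imwrite('pics/top_pre.png',c['image'][:,:,::-1])
E
```

```text
w [ 0.03 -0.12 -0.19] pos [0.4823 0.0135 0.2515] t [ 0.0677 -0.4335  0.0785] q [ 0.39  0.31 -0.68  2.05  0.26  0.87 -0.43] F [ 0.5  0.1 -4.5] t 19.375
[300 444]
[165, 167, 166, 164, 169, 164, 166, 167, 165, 166, 167, 165, 166, 168, 171, 169, 172, 137, 91, 88, 146, 175, 173, 172, 174, 172, 172, 174, 171, 172] [90, 93, 91, 91, 90, 92, 92, 90, 88, 89, 88, 70, 118, 166, 174, 146, 128, 130, 129, 113, 93, 103, 123, 136, 139, 135, 136, 135, 136, 133]
```

Emit:
step_arm(moves=[{"tx": 0.01,"ty": -0.04,"tz": 0.04,"wx": 0,"wy": 0,"wz": 0,"jaw": -1},{"tx": 0.02,"ty": -0.1,"tz": 0.08,"wx": 0,"wy": 0,"wz": 0,"jaw": -1},{"tx": 0.04,"ty": -0.16,"tz": 0.11,"wx": 0,"wy": 0,"wz": 0,"jaw": -1},{"tx": 0.055,"ty": -0.22,"tz": 0.11,"wx": 0,"wy": 0,"wz": 0,"jaw": -1},{"tx": 0.068,"ty": -0.28,"tz": 0.11,"wx": 0,"wy": 0,"wz": 0,"jaw": -1},{"tx": 0.068,"ty": -0.34,"tz": 0.11,"wx": 0,"wy": 0,"wz": 0,"jaw": -1},{"tx": 0.068,"ty": -0.4,"tz": 0.11,"wx": 0,"wy": 0,"wz": 0,"jaw": -1},{"tx": 0.068,"ty": -0.46,"tz": 0.11,"wx": -8,"wy": 0,"wz": 0,"jaw": -1},{"tx": 0.068,"ty": -0.5,"tz": 0.11,"wx": -16,"wy": 0,"wz": 0,"jaw": -1},{"tx": 0.068,"ty": -0.54,"tz": 0.11,"wx": -24,"wy": 0,"wz": 0,"jaw": -1},{"tx": 0.068,"ty": -0.54,"tz": 0.11,"wx": -32,"wy": 0,"wz": 0,"jaw": -1},{"tx": 0.068,"ty": -0.54,"tz": 0.11,"wx": -40,"wy": 0,"wz": 0,"jaw": -1},{"tx": 0.068,"ty": -0.54,"tz": 0.11,"wx": -48,"wy": 0,"wz": 0,"jaw": -1},{"tx": 0.068,"ty": -0.54,"tz": 0.11,"wx": -56,"wy": 0,"wz": 0,"jaw": -1},{"tx": 0.068,"ty": -0.54,"tz": 0.11,"wx": -64,"wy": 0,"wz": 0,"jaw": -1},{"tx": 0.068,"ty": -0.54,"tz": 0.11,"wx": -64,"wy": 0,"wz": 0,"jaw": -1},{"tx": 0.068,"ty": -0.54,"tz": 0.11,"wx": -64,"wy": 0,"wz": 0,"jaw": -1}])

```text
t: 21.55
tool_pos: [0.5513, -0.5258, 0.3611]
tool_rot: [1.536, 1.542, -0.962]
wrist_force: [-0.6, -1.3, -2.9]
finger_gap: 0.711
grip_force: 91.2
```

```bash
python3 goto.py 90 .55 -.53 .36
```

```text
w [63.8  -0.29 -0.22] pos [ 0.5513 -0.5258  0.3611] t [-0.0013 -0.0042 -0.0011] q [ 0.37  0.49 -0.15  1.95  1.47  1.14 -0.77] F [-0.6 -1.3 -2.9] t 21.55
```

Good; tip the rest (to 118°) and hold.

Emit:
step_arm(moves=[{"tx": 0,"ty": 0,"tz": 0,"wx": -8,"wy": 0,"wz": 0,"jaw": -1},{"tx": 0,"ty": 0,"tz": 0,"wx": -16,"wy": 0,"wz": 0,"jaw": -1},{"tx": 0,"ty": 0,"tz": 0,"wx": -24,"wy": 0,"wz": 0,"jaw": -1},{"tx": 0,"ty": 0,"tz": 0,"wx": -32,"wy": 0,"wz": 0,"jaw": -1},{"tx": 0,"ty": 0,"tz": 0,"wx": -40,"wy": 0,"wz": 0,"jaw": -1},{"tx": 0,"ty": 0,"tz": 0,"wx": -47,"wy": 0,"wz": 0,"jaw": -1},{"tx": 0,"ty": 0,"tz": 0,"wx": -54,"wy": 0,"wz": 0,"jaw": -1},{"tx": 0,"ty": 0,"tz": 0,"wx": -54,"wy": 0,"wz": 0,"jaw": -1},{"tx": 0,"ty": 0,"tz": 0,"wx": -54,"wy": 0,"wz": 0,"jaw": -1},{"tx": 0,"ty": 0,"tz": 0,"wx": -54,"wy": 0,"wz": 0,"jaw": -1},{"tx": 0,"ty": 0,"tz": 0,"wx": -54,"wy": 0,"wz": 0,"jaw": -1},{"tx": 0,"ty": 0,"tz": 0,"wx": -54,"wy": 0,"wz": 0,"jaw": -1},{"tx": 0,"ty": 0,"tz": 0,"wx": -54,"wy": 0,"wz": 0,"jaw": -1},{"tx": 0,"ty": 0,"tz": 0,"wx": -54,"wy": 0,"wz": 0,"jaw": -1},{"tx": 0,"ty": 0,"tz": 0,"wx": -54,"wy": 0,"wz": 0,"jaw": -1}])

```text
t: 23.42
tool_pos: [0.5513, -0.5257, 0.3621]
tool_rot: [0.842, 0.844, -1.406]
wrist_force: [-0.8, 0.1, -3.5]
finger_gap: 0.712
grip_force: 91.7
```

```bash
python3 goto.py 90 .484 .0147 .0435; python3 - <<'E'
from h import *
s=snap('side');c=snap('top')
b=np.hstack([cv2.resize(i,None,fx=2.66,fy=2.66,interpolation=cv2.INTER_CUBIC) for i in(s['image'][70:220,210:360],c['image'][135:285,310:460])])
cv2.imwrite('pics/c9.png',np.clip(b.astype(float)*1.3,0,255).astype(np.uint8)[:,:,::-1])
E
```

```text
w [ 1.1799e+02 -2.9000e-01 -9.0000e-02] pos [ 0.5513 -0.5257  0.3621] t [-0.0673  0.5404 -0.3186] q [ 0.11  1.02  0.24  2.06  1.81  1.84 -1.54] F [-0.8  0.1 -3.5] t 23.425
```

View pics/c9.png

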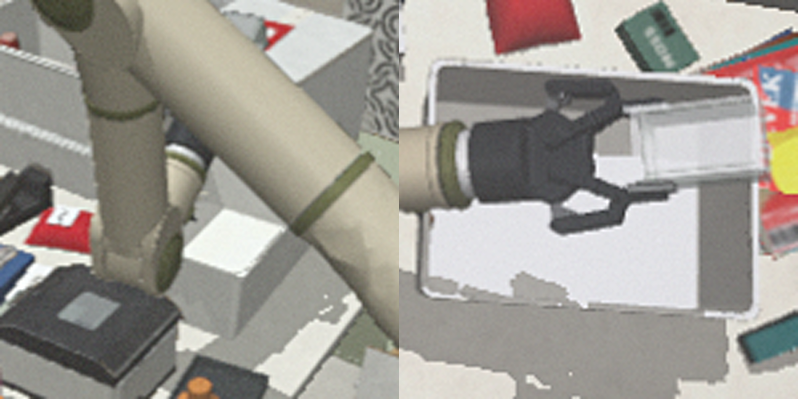

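Emit:
step_arm(moves=[{"tx": 0,"ty": 0,"tz": 0,"wx": 9,"wy": 0,"wz": 0,"jaw": -1},{"tx": 0,"ty": 0,"tz": 0,"wx": 18,"wy": 0,"wz": 0,"jaw": -1},{"tx": 0,"ty": 0,"tz": 0,"wx": 27,"wy": 0,"wz": 0,"jaw": -1},{"tx": 0,"ty": 0,"tz": 0,"wx": 36,"wy": 0,"wz": 0,"jaw": -1},{"tx": 0,"ty": 0,"tz": 0,"wx": 45,"wy": 0,"wz": 0,"jaw": -1},{"tx": 0,"ty": 0,"tz": 0,"wx": 54,"wy": 0,"wz": 0,"jaw": -1},{"tx": 0,"ty": 0,"tz": 0,"wx": 63,"wy": 0,"wz": 0,"jaw": -1},{"tx": 0,"ty": 0.02,"tz": 0,"wx": 72,"wy": 0,"wz": 0,"jaw": -1},{"tx": 0,"ty": 0.05,"tz": 0,"wx": 80,"wy": 0,"wz": 0,"jaw": -1},{"tx": 0,"ty": 0.08,"tz": 0,"wx": 88,"wy": 0,"wz": 0,"jaw": -1},{"tx": 0,"ty": 0.12,"tz": 0,"wx": 96,"wy": 0,"wz": 0,"jaw": -1},{"tx": 0,"ty": 0.17,"tz": 0,"wx": 104,"wy": 0,"wz": 0,"jaw": -1},{"tx": -0.01,"ty": 0.22,"tz": 0,"wx": 112,"wy": 0,"wz": 0,"jaw": -1},{"tx": -0.025,"ty": 0.28,"tz": -0.02,"wx": 118,"wy": -0.3,"wz": 0,"jaw": -1},{"tx": -0.04,"ty": 0.34,"tz": -0.04,"wx": 118,"wy": -0.3,"wz": 0,"jaw": -1},{"tx": -0.055,"ty": 0.4,"tz": -0.07,"wx": 118,"wy": -0.3,"wz": 0,"jaw": -1},{"tx": -0.068,"ty": 0.46,"tz": -0.1,"wx": 118,"wy": -0.3,"wz": 0,"jaw": -1},{"tx": -0.068,"ty": 0.52,"tz": -0.13,"wx": 118,"wy": -0.3,"wz": 0,"jaw": -1},{"tx": -0.068,"ty": 0.54,"tz": -0.16,"wx": 118,"wy": -0.3,"wz": 0,"jaw": -1},{"tx": -0.068,"ty": 0.54,"tz": -0.18,"wx": 118,"wy": -0.3,"wz": 0,"jaw": -1}])

```text
t: 26.02
tool_pos: [0.4814, 0.0168, 0.1806]
tool_rot: [-2.215, -2.226, 0.002]
wrist_force: [1.0, -0.4, -4.2]
finger_gap: 0.711
grip_force: 91.0
```

Emit:
step_arm(moves=[{"tx": 0,"ty": 0,"tz": 0,"wx": 0,"wy": 0,"wz": 0,"jaw": -1},{"tx": 0,"ty": 0,"tz": 0,"wx": 0,"wy": 0,"wz": 0,"jaw": -1}])

```text
t: 26.28
tool_pos: [0.4833, 0.0135, 0.1828]
tool_rot: [2.222, 2.22, 0.001]
wrist_force: [0.3, 0.1, -2.4]
finger_gap: 0.716
grip_force: 91.0
```

```bash
python3 goto.py 90 .4835 .0147 .0435
```

```text
w [0.02 0.06 0.05] pos [0.4833 0.0135 0.1828] t [ 0.0002  0.0012 -0.1393] q [ 0.19  0.37 -0.44  2.14  0.25  0.68 -0.42] F [ 0.3  0.1 -2.4] t 26.275
```

Emit:
step_arm(moves=[{"tx": 0.0002,"ty": 0.001,"tz": -0.05,"wx": 0,"wy": 0,"wz": 0,"jaw": -1},{"tx": 0.0002,"ty": 0.001,"tz": -0.085,"wx": 0,"wy": 0,"wz": 0,"jaw": -1},{"tx": 0.0002,"ty": 0.001,"tz": -0.095,"wx": 0,"wy": 0,"wz": 0,"jaw": -1},{"tx": 0.0002,"ty": 0.001,"tz": -0.105,"wx": 0,"wy": 0,"wz": 0,"jaw": -1},{"tx": 0.0002,"ty": 0.001,"tz": -0.112,"wx": 0,"wy": 0,"wz": 0,"jaw": -1},{"tx": 0.0002,"ty": 0.001,"tz": -0.116,"wx": 0,"wy": 0,"wz": 0,"jaw": -1},{"tx": 0.0002,"ty": 0.001,"tz": -0.116,"wx": 0,"wy": 0,"wz": 0,"jaw": -1}])

```text
t: 27.15
tool_pos: [0.4836, 0.0153, 0.0664]
tool_rot: [2.22, 2.221, 0.002]
wrist_force: [0.4, -0.1, -3.3]
finger_gap: 0.714
grip_force: 91.0
```

Entered freely; go down the rest.

Emit:
step_arm(moves=[{"tx": 0,"ty": 0,"tz": -0.008,"wx": 0,"wy": 0,"wz": 0,"jaw": -1},{"tx": 0,"ty": 0,"tz": -0.015,"wx": 0,"wy": 0,"wz": 0,"jaw": -1},{"tx": 0,"ty": 0,"tz": -0.02,"wx": 0,"wy": 0,"wz": 0,"jaw": -1},{"tx": 0,"ty": 0,"tz": -0.023,"wx": 0,"wy": 0,"wz": 0,"jaw": -1},{"tx": 0,"ty": 0,"tz": -0.023,"wx": 0,"wy": 0,"wz": 0,"jaw": -1}])

```text
t: 27.78
tool_pos: [0.484, 0.0154, 0.0436]
tool_rot: [2.22, 2.221, 0.003]
wrist_force: [1.3, -1.1, 4.8]
finger_gap: 0.709
grip_force: 91.8
```

Emit:
step_arm(moves=[{"tx": 0,"ty": 0,"tz": 0,"wx": 0,"wy": 0,"wz": 0,"jaw": 0.6},{"tx": 0,"ty": 0,"tz": 0,"wx": 0,"wy": 0,"wz": 0,"jaw": 1},{"tx": 0,"ty": 0,"tz": 0,"wx": 0,"wy": 0,"wz": 0,"jaw": 1},{"tx": 0,"ty": 0,"tz": 0.04,"wx": 0,"wy": 0,"wz": 0,"jaw": 1},{"tx": 0,"ty": 0,"tz": 0.09,"wx": 0,"wy": 0,"wz": 0,"jaw": 1},{"tx": 0,"ty": 0.05,"tz": 0.1,"wx": 0,"wy": 0,"wz": 0,"jaw": 1},{"tx": 0,"ty": 0.105,"tz": 0.1,"wx": 0,"wy": 0,"wz": 0,"jaw": 1},{"tx": 0,"ty": 0.105,"tz": 0.1,"wx": 0,"wy": 0,"wz": 0,"jaw": 1},{"tx": 0,"ty": 0.105,"tz": 0.1,"wx": 0,"wy": 0,"wz": 0,"jaw": 1}])

```text
t: 28.9
tool_pos: [0.4829, 0.1199, 0.1429]
tool_rot: [2.22, 2.222, -0.0]
wrist_force: [0.3, -0.9, -0.3]
finger_gap: 1.002
grip_force: 0.0
```

```bash
python3 goto.py 90 .484 .1205 .0435; python3 - <<'E'
from h import *
s=snap('side');c=snap('top')
b=np.hstack([cv2.resize(i,None,fx=2.66,fy=2.66,interpolation=cv2.INTER_CUBIC) for i in(s['image'][190:340,170:320],c['image'][135:285,310:460])])
cv2.imwrite('pics/c10.png',np.clip(b.astype(float)*1.3,0,255).astype(np.uint8)[:,:,::-1])
E
```

```text
w [ 0.03  0.01 -0.06] pos [0.4829 0.1199 0.1429] t [ 0.0011  0.0006 -0.0994] q [-0.05  0.44 -0.42  2.15  0.31  0.6  -0.69] F [ 0.3 -0.9 -0.3] t 28.9
```

View pics/c10.png

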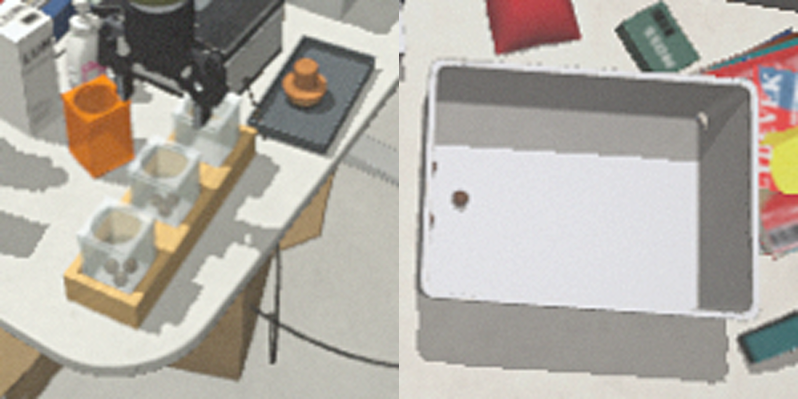

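Emit:
step_arm(grip_force=80, moves=[{"tx": 0,"ty": 0.0005,"tz": -0.04,"wx": 0,"wy": 0,"wz": 0,"jaw": 1},{"tx": 0,"ty": 0.0005,"tz": -0.07,"wx": 0,"wy": 0,"wz": 0,"jaw": 1},{"tx": 0,"ty": 0.0005,"tz": -0.09,"wx": 0,"wy": 0,"wz": 0,"jaw": 1},{"tx": 0,"ty": 0.0005,"tz": -0.1,"wx": 0,"wy": 0,"wz": 0,"jaw": 1},{"tx": 0,"ty": 0.0005,"tz": -0.1,"wx": 0,"wy": 0,"wz": 0,"jaw": 1},{"tx": 0,"ty": 0.0005,"tz": -0.1,"wx": 0,"wy": 0,"wz": 0,"jaw": -1},{"tx": 0,"ty": 0.0005,"tz": -0.1,"wx": 0,"wy": 0,"wz": 0,"jaw": -1},{"tx": 0,"ty": 0.0005,"tz": -0.1,"wx": 0,"wy": 0,"wz": 0,"jaw": -1},{"tx": 0,"ty": 0.0005,"tz": -0.1,"wx": 0,"wy": 0,"wz": 0,"jaw": -1},{"tx": 0,"ty": 0.0005,"tz": -0.1,"wx": 0,"wy": 0,"wz": 0,"jaw": -1}])

```text
t: 30.25
tool_pos: [0.4843, 0.1207, 0.0444]
tool_rot: [2.22, 2.22, 0.004]
wrist_force: [-0.4, -0.3, 5.6]
finger_gap: 0.711
grip_force: 84.9
```

Emit:
step_arm(moves=[{"tx": 0,"ty": 0,"tz": 0.03,"wx": 0,"wy": 0,"wz": 0,"jaw": -1},{"tx": 0,"ty": 0,"tz": 0.07,"wx": 0,"wy": 0,"wz": 0,"jaw": -1},{"tx": 0,"ty": 0,"tz": 0.13,"wx": 0,"wy": 0,"wz": 0,"jaw": -1},{"tx": 0,"ty": -0.02,"tz": 0.18,"wx": 0,"wy": 0,"wz": 0,"jaw": -1},{"tx": 0,"ty": -0.06,"tz": 0.22,"wx": 0,"wy": 0,"wz": 0,"jaw": -1},{"tx": 0,"ty": -0.11,"tz": 0.25,"wx": 0,"wy": 0,"wz": 0,"jaw": -1},{"tx": 0.01,"ty": -0.17,"tz": 0.27,"wx": 0,"wy": 0,"wz": 0,"jaw": -1},{"tx": 0.025,"ty": -0.23,"tz": 0.29,"wx": 0,"wy": 0,"wz": 0,"jaw": -1},{"tx": 0.04,"ty": -0.28,"tz": 0.31,"wx": 0,"wy": 0,"wz": 0,"jaw": -1},{"tx": 0.055,"ty": -0.34,"tz": 0.318,"wx": 0,"wy": 0,"wz": 0,"jaw": -1},{"tx": 0.067,"ty": -0.4,"tz": 0.318,"wx": 0,"wy": 0,"wz": 0,"jaw": -1},{"tx": 0.067,"ty": -0.46,"tz": 0.318,"wx": 0,"wy": 0,"wz": 0,"jaw": -1},{"tx": 0.067,"ty": -0.52,"tz": 0.318,"wx": 0,"wy": 0,"wz": 0,"jaw": -1},{"tx": 0.067,"ty": -0.57,"tz": 0.318,"wx": -8,"wy": 0,"wz": 0,"jaw": -1},{"tx": 0.067,"ty": -0.61,"tz": 0.318,"wx": -16,"wy": 0,"wz": 0,"jaw": -1},{"tx": 0.067,"ty": -0.65,"tz": 0.318,"wx": -24,"wy": 0,"wz": 0,"jaw": -1},{"tx": 0.067,"ty": -0.68,"tz": 0.318,"wx": -32,"wy": 0,"wz": 0,"jaw": -1},{"tx": 0.067,"ty": -0.68,"tz": 0.318,"wx": -40,"wy": 0,"wz": 0,"jaw": -1},{"tx": 0.067,"ty": -0.68,"tz": 0.318,"wx": -48,"wy": 0,"wz": 0,"jaw": -1},{"tx": 0.067,"ty": -0.68,"tz": 0.318,"wx": -48,"wy": 0,"wz": 0,"jaw": -1}])

```text
t: 32.75
tool_pos: [0.5515, -0.5554, 0.3586]
tool_rot: [1.722, 1.735, -0.766]
wrist_force: [0.6, 0.5, -3.1]
finger_gap: 0.716
grip_force: 89.1
```

```bash
python3 goto.py 90 .55 -.56 .36; cat > binp.py <<'E'
from h import *
c=snap('top'); hs=cv2.cvtColor(c['image'],cv2.COLOR_RGB2HSV)
g=c['image'].mean(2)
o=cv2.imread('pics/top_pre.png')[:,:,::-1].mean(2)
# compare near (bottom) edge of the bin, columns 340..430, by vertical shift
for nm,sl,ax in(('bottom',np.s_[235:275,400:438],0),('right',np.s_[175:250,425:465],1)):
    A=cv2.phaseCorrelate(np.float32(o[sl]),np.float32(g[sl])); print(nm,np.round(A,2))
E
python3 binp.py
```

```text
w [ 4.777e+01 -4.000e-02 -4.100e-01] pos [ 0.5515 -0.5554  0.3586] t [-0.0015 -0.0046  0.0014] q [ 0.37  0.43  0.04  1.8   1.08  0.86 -0.32] F [ 0.6  0.5 -3.1] t 32.75Traceback (most recent call last):
  File "binp.py", line 7, in <module>
    A=cv2.phaseCorrelate(np.float32(o[sl]),np.float32(g[sl])); print(nm,np.round(A,2))
                                                                        ~~~~~~~~^^^^^
    return _wrapfunc(a, 'round', decimals=decimals, out=out)
    return _wrapit(obj, method, *args, **kwds)
    conv = _array_converter(obj)
ValueError: setting an array element with a sequence. The requested array has an inhomogeneous shape after 1 dimensions. The detected shape was (2,) + inhomogeneous part.
```

```bash
sed -i 's/np.round(A,2)/np.round(A[0],2),round(A[1],2)/' binp.py; python3 binp.py
```

```text
bottom [ 0.22 -0.23] 0.82
right [-0.33  0.07] 0.47
```

Bin unmoved. Tip.

Emit:
step_arm(moves=[{"tx": 0,"ty": 0,"tz": 0,"wx": -9,"wy": 0,"wz": 0,"jaw": -1},{"tx": 0,"ty": 0,"tz": 0,"wx": -18,"wy": 0,"wz": 0,"jaw": -1},{"tx": 0,"ty": 0,"tz": 0,"wx": -26,"wy": 0,"wz": 0,"jaw": -1},{"tx": 0,"ty": 0,"tz": 0,"wx": -34,"wy": 0,"wz": 0,"jaw": -1},{"tx": 0,"ty": 0,"tz": 0,"wx": -42,"wy": 0,"wz": 0,"jaw": -1},{"tx": 0,"ty": 0,"tz": 0,"wx": -50,"wy": 0,"wz": 0,"jaw": -1},{"tx": 0,"ty": 0,"tz": 0,"wx": -57,"wy": 0,"wz": 0,"jaw": -1},{"tx": 0,"ty": 0,"tz": 0,"wx": -64,"wy": 0,"wz": 0,"jaw": -1},{"tx": 0,"ty": 0,"tz": 0,"wx": -70,"wy": 0,"wz": 0,"jaw": -1},{"tx": 0,"ty": 0,"tz": 0,"wx": -70,"wy": 0,"wz": 0,"jaw": -1},{"tx": 0,"ty": 0,"tz": 0,"wx": -70,"wy": 0,"wz": 0,"jaw": -1},{"tx": 0,"ty": 0,"tz": 0,"wx": -70,"wy": 0,"wz": 0,"jaw": -1},{"tx": 0,"ty": 0,"tz": 0,"wx": -70,"wy": 0,"wz": 0,"jaw": -1},{"tx": 0,"ty": 0,"tz": 0,"wx": -70,"wy": 0,"wz": 0,"jaw": -1},{"tx": 0,"ty": 0,"tz": 0,"wx": -70,"wy": 0,"wz": 0,"jaw": -1}])

```text
t: 34.72
tool_pos: [0.5505, -0.5591, 0.3614]
tool_rot: [0.842, 0.843, -1.401]
wrist_force: [0.3, -0.4, -2.6]
finger_gap: 0.708
grip_force: 89.5
```

```bash
python3 goto.py 90 .484 .1207 .18
```

```text
w [ 1.1798e+02  3.0000e-02 -6.0000e-02] pos [ 0.5505 -0.5591  0.3614] t [-0.0665  0.6798 -0.1814] q [ 0.07  1.06  0.4   2.04  1.82  1.71 -1.58] F [ 0.3 -0.4 -2.6] t 34.725
```

Emit:
step_arm(moves=[{"tx": 0,"ty": 0,"tz": 0,"wx": 9,"wy": 0,"wz": 0,"jaw": -1},{"tx": 0,"ty": 0,"tz": 0,"wx": 18,"wy": 0,"wz": 0,"jaw": -1},{"tx": 0,"ty": 0,"tz": 0,"wx": 27,"wy": 0,"wz": 0,"jaw": -1},{"tx": 0,"ty": 0,"tz": 0,"wx": 36,"wy": 0,"wz": 0,"jaw": -1},{"tx": 0,"ty": 0,"tz": 0,"wx": 45,"wy": 0,"wz": 0,"jaw": -1},{"tx": 0,"ty": 0,"tz": 0,"wx": 54,"wy": 0,"wz": 0,"jaw": -1},{"tx": 0,"ty": 0,"tz": 0,"wx": 63,"wy": 0,"wz": 0,"jaw": -1},{"tx": 0,"ty": 0.03,"tz": 0,"wx": 72,"wy": 0,"wz": 0,"jaw": -1},{"tx": 0,"ty": 0.06,"tz": 0,"wx": 80,"wy": 0,"wz": 0,"jaw": -1},{"tx": 0,"ty": 0.1,"tz": 0,"wx": 88,"wy": 0,"wz": 0,"jaw": -1},{"tx": 0,"ty": 0.15,"tz": 0,"wx": 96,"wy": 0,"wz": 0,"jaw": -1},{"tx": 0,"ty": 0.2,"tz": 0,"wx": 104,"wy": 0,"wz": 0,"jaw": -1},{"tx": -0.01,"ty": 0.26,"tz": 0,"wx": 112,"wy": 0,"wz": 0,"jaw": -1},{"tx": -0.02,"ty": 0.32,"tz": 0,"wx": 118,"wy": 0,"wz": 0,"jaw": -1},{"tx": -0.035,"ty": 0.38,"tz": -0.01,"wx": 118,"wy": 0,"wz": 0,"jaw": -1},{"tx": -0.05,"ty": 0.44,"tz": -0.03,"wx": 118,"wy": 0,"wz": 0,"jaw": -1},{"tx": -0.0665,"ty": 0.5,"tz": -0.06,"wx": 118,"wy": 0,"wz": 0,"jaw": -1},{"tx": -0.0665,"ty": 0.56,"tz": -0.09,"wx": 118,"wy": 0,"wz": 0,"jaw": -1},{"tx": -0.0665,"ty": 0.62,"tz": -0.12,"wx": 118,"wy": 0,"wz": 0,"jaw": -1},{"tx": -0.0665,"ty": 0.68,"tz": -0.15,"wx": 118,"wy": 0,"wz": 0,"jaw": -1}])

```text
t: 37.22
tool_pos: [0.483, 0.1011, 0.2206]
tool_rot: [2.222, 2.22, -0.001]
wrist_force: [1.2, -0.5, -3.4]
finger_gap: 0.716
grip_force: 89.1
```

Emit:
step_arm(moves=[{"tx": 0,"ty": 0,"tz": -0.03,"wx": 0,"wy": 0,"wz": 0,"jaw": -1},{"tx": 0,"ty": 0,"tz": -0.03,"wx": 0,"wy": 0,"wz": 0,"jaw": -1},{"tx": 0,"ty": 0,"tz": -0.03,"wx": 0,"wy": 0,"wz": 0,"jaw": -1}])

```text
t: 37.6
tool_pos: [0.4841, 0.0995, 0.1921]
tool_rot: [2.222, 2.219, 0.001]
wrist_force: [0.2, -0.1, -2.0]
finger_gap: 0.712
grip_force: 88.9
```

```bash
python3 goto.py 90 .484 .1207 .0435
```

```text
w [0.02 0.06 0.06] pos [0.4841 0.0995 0.1921] t [-1.000e-04  2.120e-02 -1.486e-01] q [-0.04  0.36 -0.37  2.11  0.2   0.7  -0.54] F [ 0.2 -0.1 -2. ] t 37.6
```

Emit:
step_arm(moves=[{"tx": 0,"ty": 0.021,"tz": 0,"wx": 0,"wy": 0,"wz": 0,"jaw": -1},{"tx": 0,"ty": 0.021,"tz": -0.05,"wx": 0,"wy": 0,"wz": 0,"jaw": -1},{"tx": 0,"ty": 0.021,"tz": -0.09,"wx": 0,"wy": 0,"wz": 0,"jaw": -1},{"tx": 0,"ty": 0.021,"tz": -0.1,"wx": 0,"wy": 0,"wz": 0,"jaw": -1},{"tx": 0,"ty": 0.021,"tz": -0.1,"wx": 0,"wy": 0,"wz": 0,"jaw": -1},{"tx": 0,"ty": 0.021,"tz": -0.1,"wx": 0,"wy": 0,"wz": 0,"jaw": -1}])

```text
t: 38.35
tool_pos: [0.4851, 0.1215, 0.093]
tool_rot: [2.22, 2.22, 0.005]
wrist_force: [0.2, 0.5, -3.6]
finger_gap: 0.713
grip_force: 88.9
```

```bash
python3 goto.py 90 .484 .1207 .0435
```

```text
w [-0.05  0.21  0.02] pos [0.4851 0.1215 0.093 ] t [-0.0011 -0.0008 -0.0495] q [-0.15  0.51 -0.29  2.2   0.32  0.47 -0.69] F [ 0.2  0.5 -3.6] t 38.35
```

Emit:
step_arm(moves=[{"tx": -0.0008,"ty": -0.0006,"tz": -0.01,"wx": 0,"wy": 0,"wz": 0,"jaw": -1},{"tx": -0.0008,"ty": -0.0006,"tz": -0.018,"wx": 0,"wy": 0,"wz": 0,"jaw": -1},{"tx": -0.0008,"ty": -0.0006,"tz": -0.026,"wx": 0,"wy": 0,"wz": 0,"jaw": -1},{"tx": -0.0008,"ty": -0.0006,"tz": -0.026,"wx": 0,"wy": 0,"wz": 0,"jaw": -1}])

```text
t: 38.85
tool_pos: [0.483, 0.1209, 0.0646]
tool_rot: [2.221, 2.222, 0.0]
wrist_force: [0.5, 0.1, -2.2]
finger_gap: 0.71
grip_force: 89.0
```

Emit:
step_arm(moves=[{"tx": 0,"ty": 0,"tz": -0.008,"wx": 0,"wy": 0,"wz": 0,"jaw": -1},{"tx": 0,"ty": 0,"tz": -0.016,"wx": 0,"wy": 0,"wz": 0,"jaw": -1},{"tx": 0,"ty": 0,"tz": -0.021,"wx": 0,"wy": 0,"wz": 0,"jaw": -1},{"tx": 0,"ty": 0,"tz": -0.0225,"wx": 0,"wy": 0,"wz": 0,"jaw": -1},{"tx": 0,"ty": 0,"tz": -0.0225,"wx": 0,"wy": 0,"wz": 0,"jaw": -1}])

```text
t: 39.48
tool_pos: [0.4834, 0.121, 0.0442]
tool_rot: [2.22, 2.221, 0.003]
wrist_force: [-2.7, -0.5, 24.9]
finger_gap: 0.71
grip_force: 92.2
```

Emit:
step_arm(moves=[{"tx": 0,"ty": 0,"tz": 0.001,"wx": 0,"wy": 0,"wz": 0,"jaw": 0.6},{"tx": 0,"ty": 0,"tz": 0.001,"wx": 0,"wy": 0,"wz": 0,"jaw": 1},{"tx": 0,"ty": 0,"tz": 0.001,"wx": 0,"wy": 0,"wz": 0,"jaw": 1},{"tx": 0,"ty": 0,"tz": 0.04,"wx": 0,"wy": 0,"wz": 0,"jaw": 1},{"tx": 0,"ty": 0,"tz": 0.09,"wx": 0,"wy": 0,"wz": 0,"jaw": 1},{"tx": 0,"ty": 0.05,"tz": 0.1,"wx": 0,"wy": 0,"wz": 0,"jaw": 1},{"tx": 0,"ty": 0.105,"tz": 0.1,"wx": 0,"wy": 0,"wz": 0,"jaw": 1},{"tx": 0,"ty": 0.105,"tz": 0.1,"wx": 0,"wy": 0,"wz": 0,"jaw": 1},{"tx": 0,"ty": 0.105,"tz": 0.1,"wx": 0,"wy": 0,"wz": 0,"jaw": 1}])

```text
t: 40.6
tool_pos: [0.4827, 0.2254, 0.1424]
tool_rot: [2.22, 2.222, -0.001]
wrist_force: [0.5, 0.5, -0.3]
finger_gap: 1.003
grip_force: 0.0
```

```bash
python3 goto.py 90 .484 .2255 .0435; python3 - <<'E'
from h import *
s=snap('side');c=snap('top')
b=np.hstack([cv2.resize(i,None,fx=2.66,fy=2.66,interpolation=cv2.INTER_CUBIC) for i in(s['image'][190:340,170:320],c['image'][135:285,310:460])])
cv2.imwrite('pics/c11.png',np.clip(b.astype(float)*1.3,0,255).astype(np.uint8)[:,:,::-1])
E
```

```text
w [ 0.04  0.   -0.06] pos [0.4827 0.2254 0.1424] t [ 0.0013  0.0001 -0.0989] q [-0.3   0.47 -0.34  2.08  0.26  0.63 -0.82] F [ 0.5  0.5 -0.3] t 40.6
```

View pics/c11.png

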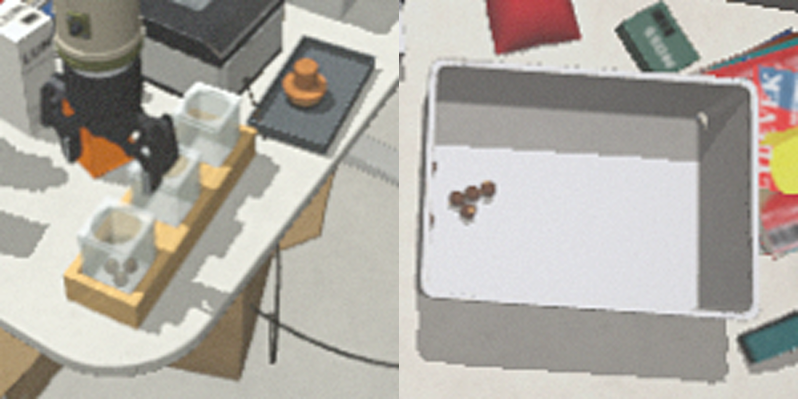

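Emit:
step_arm(grip_force=80, moves=[{"tx": 0,"ty": 0,"tz": -0.04,"wx": 0,"wy": 0,"wz": 0,"jaw": 1},{"tx": 0,"ty": 0,"tz": -0.07,"wx": 0,"wy": 0,"wz": 0,"jaw": 1},{"tx": 0,"ty": 0,"tz": -0.09,"wx": 0,"wy": 0,"wz": 0,"jaw": 1},{"tx": 0,"ty": 0,"tz": -0.1,"wx": 0,"wy": 0,"wz": 0,"jaw": 1},{"tx": 0,"ty": 0,"tz": -0.1,"wx": 0,"wy": 0,"wz": 0,"jaw": 1},{"tx": 0,"ty": 0,"tz": -0.1,"wx": 0,"wy": 0,"wz": 0,"jaw": -1},{"tx": 0,"ty": 0,"tz": -0.1,"wx": 0,"wy": 0,"wz": 0,"jaw": -1},{"tx": 0,"ty": 0,"tz": -0.1,"wx": 0,"wy": 0,"wz": 0,"jaw": -1},{"tx": 0,"ty": 0,"tz": -0.1,"wx": 0,"wy": 0,"wz": 0,"jaw": -1},{"tx": 0,"ty": 0,"tz": -0.1,"wx": 0,"wy": 0,"wz": 0,"jaw": -1}])

```text
t: 41.95
tool_pos: [0.4838, 0.2259, 0.044]
tool_rot: [2.22, 2.221, 0.004]
wrist_force: [-0.5, -0.7, 5.7]
finger_gap: 0.715
grip_force: 85.9
```

```bash
python3 goto.py 90 .55 -.56 .36
```

```text
w [-0.05  0.16 -0.01] pos [0.4838 0.2259 0.044 ] t [ 0.0662 -0.7859  0.316 ] q [-0.37  0.62 -0.25  2.15  0.37  0.41 -0.92] F [-0.5 -0.7  5.7] t 41.95
```

Emit:
step_arm(moves=[{"tx": 0,"ty": 0,"tz": 0.03,"wx": 0,"wy": 0,"wz": 0,"jaw": -1},{"tx": 0,"ty": 0,"tz": 0.07,"wx": 0,"wy": 0,"wz": 0,"jaw": -1},{"tx": 0,"ty": 0,"tz": 0.13,"wx": 0,"wy": 0,"wz": 0,"jaw": -1},{"tx": 0,"ty": -0.02,"tz": 0.18,"wx": 0,"wy": 0,"wz": 0,"jaw": -1},{"tx": 0,"ty": -0.06,"tz": 0.22,"wx": 0,"wy": 0,"wz": 0,"jaw": -1},{"tx": 0,"ty": -0.11,"tz": 0.25,"wx": 0,"wy": 0,"wz": 0,"jaw": -1},{"tx": 0,"ty": -0.17,"tz": 0.27,"wx": 0,"wy": 0,"wz": 0,"jaw": -1},{"tx": 0.01,"ty": -0.23,"tz": 0.29,"wx": 0,"wy": 0,"wz": 0,"jaw": -1},{"tx": 0.02,"ty": -0.28,"tz": 0.31,"wx": 0,"wy": 0,"wz": 0,"jaw": -1},{"tx": 0.03,"ty": -0.34,"tz": 0.318,"wx": 0,"wy": 0,"wz": 0,"jaw": -1},{"tx": 0.04,"ty": -0.4,"tz": 0.318,"wx": 0,"wy": 0,"wz": 0,"jaw": -1},{"tx": 0.05,"ty": -0.46,"tz": 0.318,"wx": 0,"wy": 0,"wz": 0,"jaw": -1},{"tx": 0.067,"ty": -0.52,"tz": 0.318,"wx": 0,"wy": 0,"wz": 0,"jaw": -1},{"tx": 0.067,"ty": -0.58,"tz": 0.318,"wx": 0,"wy": 0,"wz": 0,"jaw": -1},{"tx": 0.067,"ty": -0.64,"tz": 0.318,"wx": -8,"wy": 0,"wz": 0,"jaw": -1},{"tx": 0.067,"ty": -0.69,"tz": 0.318,"wx": -16,"wy": 0,"wz": 0,"jaw": -1},{"tx": 0.067,"ty": -0.73,"tz": 0.318,"wx": -24,"wy": 0,"wz": 0,"jaw": -1},{"tx": 0.067,"ty": -0.785,"tz": 0.318,"wx": -32,"wy": 0,"wz": 0,"jaw": -1},{"tx": 0.067,"ty": -0.785,"tz": 0.318,"wx": -40,"wy": 0,"wz": 0,"jaw": -1},{"tx": 0.067,"ty": -0.785,"tz": 0.318,"wx": -48,"wy": 0,"wz": 0,"jaw": -1}])

```text
t: 44.45
tool_pos: [0.5493, -0.5592, 0.3609]
tool_rot: [1.723, 1.723, -0.768]
wrist_force: [-0.8, -0.4, -3.6]
finger_gap: 0.71
grip_force: 89.0
```

```bash
python3 binp.py;python3 goto.py 90 .55 -.56 .36
```

```text
bottom [ 0.17 -0.19] 0.82
right [-0.08  0.44] 0.47
w [48.29  0.16 -0.34] pos [ 0.5518 -0.5546  0.3574] t [-0.0018 -0.0054  0.0026] q [ 0.24  0.44  0.22  1.82  1.03  0.79 -0.3 ] F [-0.4  4.4 -8.6] t 44.5
```

Emit:
step_arm(moves=[{"tx": 0,"ty": 0,"tz": 0,"wx": -9,"wy": 0,"wz": 0,"jaw": -1},{"tx": 0,"ty": 0,"tz": 0,"wx": -18,"wy": 0,"wz": 0,"jaw": -1},{"tx": 0,"ty": 0,"tz": 0,"wx": -26,"wy": 0,"wz": 0,"jaw": -1},{"tx": 0,"ty": 0,"tz": 0,"wx": -34,"wy": 0,"wz": 0,"jaw": -1},{"tx": 0,"ty": 0,"tz": 0,"wx": -42,"wy": 0,"wz": 0,"jaw": -1},{"tx": 0,"ty": 0,"tz": 0,"wx": -50,"wy": 0,"wz": 0,"jaw": -1},{"tx": 0,"ty": 0,"tz": 0,"wx": -57,"wy": 0,"wz": 0,"jaw": -1},{"tx": 0,"ty": 0,"tz": 0,"wx": -64,"wy": 0,"wz": 0,"jaw": -1},{"tx": 0,"ty": 0,"tz": 0,"wx": -70,"wy": 0,"wz": 0,"jaw": -1},{"tx": 0,"ty": 0,"tz": 0,"wx": -70,"wy": 0,"wz": 0,"jaw": -1},{"tx": 0,"ty": 0,"tz": 0,"wx": -70,"wy": 0,"wz": 0,"jaw": -1},{"tx": 0,"ty": 0,"tz": 0,"wx": -70,"wy": 0,"wz": 0,"jaw": -1},{"tx": 0,"ty": 0,"tz": 0,"wx": -70,"wy": 0,"wz": 0,"jaw": -1},{"tx": 0,"ty": 0,"tz": 0,"wx": -70,"wy": 0,"wz": 0,"jaw": -1},{"tx": 0,"ty": 0,"tz": 0,"wx": -70,"wy": 0,"wz": 0,"jaw": -1}])

```text
t: 46.38
tool_pos: [0.5502, -0.559, 0.3611]
tool_rot: [0.842, 0.843, -1.401]
wrist_force: [0.3, 0.6, -3.7]
finger_gap: 0.714
grip_force: 89.7
```

```bash
python3 goto.py 90 .484 .2258 .18
```

```text
w [ 1.1798e+02  3.0000e-02 -5.0000e-02] pos [ 0.5502 -0.559   0.3611] t [-0.0662  0.7848 -0.1811] q [-0.04  1.12  0.58  2.04  1.78  1.55 -1.63] F [ 0.3  0.6 -3.7] t 46.375
```

Emit:
step_arm(moves=[{"tx": 0,"ty": 0,"tz": 0,"wx": 9,"wy": 0,"wz": 0,"jaw": -1},{"tx": 0,"ty": 0,"tz": 0,"wx": 18,"wy": 0,"wz": 0,"jaw": -1},{"tx": 0,"ty": 0,"tz": 0,"wx": 27,"wy": 0,"wz": 0,"jaw": -1},{"tx": 0,"ty": 0,"tz": 0,"wx": 36,"wy": 0,"wz": 0,"jaw": -1},{"tx": 0,"ty": 0,"tz": 0,"wx": 45,"wy": 0,"wz": 0,"jaw": -1},{"tx": 0,"ty": 0,"tz": 0,"wx": 54,"wy": 0,"wz": 0,"jaw": -1},{"tx": 0,"ty": 0,"tz": 0,"wx": 63,"wy": 0,"wz": 0,"jaw": -1},{"tx": 0,"ty": 0.03,"tz": 0,"wx": 72,"wy": 0,"wz": 0,"jaw": -1},{"tx": 0,"ty": 0.06,"tz": 0,"wx": 80,"wy": 0,"wz": 0,"jaw": -1},{"tx": 0,"ty": 0.1,"tz": 0,"wx": 88,"wy": 0,"wz": 0,"jaw": -1},{"tx": 0,"ty": 0.15,"tz": 0,"wx": 96,"wy": 0,"wz": 0,"jaw": -1},{"tx": 0,"ty": 0.2,"tz": 0,"wx": 104,"wy": 0,"wz": 0,"jaw": -1},{"tx": -0.01,"ty": 0.26,"tz": 0,"wx": 112,"wy": 0,"wz": 0,"jaw": -1},{"tx": -0.02,"ty": 0.32,"tz": 0,"wx": 118,"wy": 0,"wz": 0,"jaw": -1},{"tx": -0.035,"ty": 0.38,"tz": -0.01,"wx": 118,"wy": 0,"wz": 0,"jaw": -1},{"tx": -0.05,"ty": 0.44,"tz": -0.03,"wx": 118,"wy": 0,"wz": 0,"jaw": -1},{"tx": -0.0662,"ty": 0.5,"tz": -0.06,"wx": 118,"wy": 0,"wz": 0,"jaw": -1},{"tx": -0.0662,"ty": 0.56,"tz": -0.09,"wx": 118,"wy": 0,"wz": 0,"jaw": -1},{"tx": -0.0662,"ty": 0.62,"tz": -0.12,"wx": 118,"wy": 0,"wz": 0,"jaw": -1},{"tx": -0.0662,"ty": 0.67,"tz": -0.14,"wx": 118,"wy": 0,"wz": 0,"jaw": -1}])

```text
t: 48.88
tool_pos: [0.4829, 0.1026, 0.2236]
tool_rot: [2.223, 2.219, -0.001]
wrist_force: [2.1, -0.4, -2.4]
finger_gap: 0.709
grip_force: 89.2
```

Emit:
step_arm(moves=[{"tx": 0,"ty": 0.03,"tz": 0,"wx": 0,"wy": 0,"wz": 0,"jaw": -1},{"tx": 0,"ty": 0.08,"tz": -0.01,"wx": 0,"wy": 0,"wz": 0,"jaw": -1},{"tx": 0,"ty": 0.12,"tz": -0.03,"wx": 0,"wy": 0,"wz": 0,"jaw": -1},{"tx": 0,"ty": 0.12,"tz": -0.05,"wx": 0,"wy": 0,"wz": 0,"jaw": -1},{"tx": 0,"ty": 0.12,"tz": -0.05,"wx": 0,"wy": 0,"wz": 0,"jaw": -1}])

```text
t: 49.5
tool_pos: [0.4825, 0.221, 0.1731]
tool_rot: [-2.221, -2.222, 0.006]
wrist_force: [-0.5, -0.7, -2.1]
finger_gap: 0.712
grip_force: 89.0
```

```bash
python3 goto.py 90 .484 .2258 .0435
```

```text
w [ 0.16 -0.16 -0.03] pos [0.4825 0.221  0.1731] t [ 0.0015  0.0048 -0.1296] q [-0.36  0.42 -0.24  2.06  0.15  0.69 -0.7 ] F [-0.5 -0.7 -2.1] t 49.5
```

Emit:
step_arm(moves=[{"tx": 0.001,"ty": 0.005,"tz": -0.03,"wx": 0,"wy": 0,"wz": 0,"jaw": -1},{"tx": 0.001,"ty": 0.005,"tz": -0.07,"wx": 0,"wy": 0,"wz": 0,"jaw": -1},{"tx": 0.001,"ty": 0.005,"tz": -0.08,"wx": 0,"wy": 0,"wz": 0,"jaw": -1},{"tx": 0.001,"ty": 0.005,"tz": -0.08,"wx": 0,"wy": 0,"wz": 0,"jaw": -1},{"tx": 0.001,"ty": 0.005,"tz": -0.08,"wx": 0,"wy": 0,"wz": 0,"jaw": -1}])

```text
t: 50.12
tool_pos: [0.4858, 0.2273, 0.0959]
tool_rot: [2.221, 2.22, 0.004]
wrist_force: [-0.1, -0.1, -2.2]
finger_gap: 0.717
grip_force: 88.8
```

```bash
python3 goto.py 90 .484 .2258 .0435
```

```text
w [-0.05  0.16  0.01] pos [0.4858 0.2273 0.0959] t [-0.0018 -0.0015 -0.0524] q [-0.4   0.53 -0.2   2.12  0.21  0.51 -0.76] F [-0.1 -0.1 -2.2] t 50.125
```

Emit:
step_arm(moves=[{"tx": -0.0015,"ty": -0.0015,"tz": -0.01,"wx": 0,"wy": 0,"wz": 0,"jaw": -1},{"tx": -0.0015,"ty": -0.0015,"tz": -0.019,"wx": 0,"wy": 0,"wz": 0,"jaw": -1},{"tx": -0.0015,"ty": -0.0015,"tz": -0.028,"wx": 0,"wy": 0,"wz": 0,"jaw": -1},{"tx": -0.0015,"ty": -0.0015,"tz": -0.028,"wx": 0,"wy": 0,"wz": 0,"jaw": -1}])

```text
t: 50.62
tool_pos: [0.483, 0.2255, 0.0656]
tool_rot: [2.221, 2.222, -0.001]
wrist_force: [0.4, -0.1, -2.6]
finger_gap: 0.708
grip_force: 88.9
```

Emit:
step_arm(moves=[{"tx": 0,"ty": 0,"tz": -0.008,"wx": 0,"wy": 0,"wz": 0,"jaw": -1},{"tx": 0,"ty": 0,"tz": -0.016,"wx": 0,"wy": 0,"wz": 0,"jaw": -1},{"tx": 0,"ty": 0,"tz": -0.021,"wx": 0,"wy": 0,"wz": 0,"jaw": -1},{"tx": 0,"ty": 0,"tz": -0.0225,"wx": 0,"wy": 0,"wz": 0,"jaw": -1},{"tx": 0,"ty": 0,"tz": -0.0225,"wx": 0,"wy": 0,"wz": 0,"jaw": -1}])

```text
t: 51.25
tool_pos: [0.4834, 0.2258, 0.0441]
tool_rot: [2.22, 2.222, 0.001]
wrist_force: [-0.2, 0.4, -3.0]
finger_gap: 0.714
grip_force: 89.1
```

Emit:
step_arm(moves=[{"tx": 0,"ty": 0,"tz": 0.001,"wx": 0,"wy": 0,"wz": 0,"jaw": 0.6},{"tx": 0,"ty": 0,"tz": 0.001,"wx": 0,"wy": 0,"wz": 0,"jaw": 1},{"tx": 0,"ty": 0,"tz": 0.001,"wx": 0,"wy": 0,"wz": 0,"jaw": 1},{"tx": 0,"ty": 0,"tz": 0.04,"wx": 0,"wy": 0,"wz": 0,"jaw": 1},{"tx": 0,"ty": 0,"tz": 0.09,"wx": 0,"wy": 0,"wz": 0,"jaw": 1},{"tx": 0,"ty": 0,"tz": 0.15,"wx": 0,"wy": 0,"wz": 0,"jaw": 1},{"tx": 0,"ty": 0,"tz": 0.2,"wx": 0,"wy": 0,"wz": 0,"jaw": 1},{"tx": 0,"ty": -0.05,"tz": 0.2,"wx": 0,"wy": 0,"wz": 0,"jaw": 1},{"tx": 0,"ty": -0.11,"tz": 0.2,"wx": 0,"wy": 0,"wz": 0,"jaw": 1},{"tx": 0,"ty": -0.17,"tz": 0.2,"wx": 0,"wy": 0,"wz": 0,"jaw": 1},{"tx": -0.02,"ty": -0.23,"tz": 0.2,"wx": 0,"wy": 0,"wz": 0,"jaw": 1},{"tx": -0.02,"ty": -0.29,"tz": 0.2,"wx": 0,"wy": 0,"wz": 0,"jaw": 1},{"tx": -0.02,"ty": -0.35,"tz": 0.2,"wx": 0,"wy": 0,"wz": 0,"jaw": 1},{"tx": -0.02,"ty": -0.41,"tz": 0.2,"wx": 0,"wy": 0,"wz": 0,"jaw": 1},{"tx": -0.02,"ty": -0.41,"tz": 0.2,"wx": 0,"wy": 0,"wz": 0,"jaw": 1}])

```text
t: 53.12
tool_pos: [0.4626, -0.1891, 0.2439]
tool_rot: [2.228, 2.212, -0.0]
wrist_force: [0.1, 0.4, -0.4]
finger_gap: 0.997
grip_force: 0.0
```

```bash
python3 goto.py 90; python3 binp.py; python3 - <<'E'
from h import *
s=snap('side');c=snap('top')
# dark-brown bead blobs in the bin (and anywhere new near it)
def blobs(im,x0,y0,x1,y1,T=105):
    r=im[y0:y1,x0:x1].astype(int); m=((r[:,:,0]<T)&(r[:,:,0]-r[:,:,2]>18)).astype(np.uint8)
    n,l,st,ce=cv2.connectedComponentsWithStats(m,connectivity=4)
    return [(ce[i].round(1)+[x0,y0]).tolist()+[int(st[i,4])] for i in range(1,n) if st[i,4]>=2]
print('bin',blobs(c['image'],315,155,448,258))
print('rack top',blobs(c['image'],100,212,222,250))
print('table strip',blobs(c['image'],220,235,330,285), blobs(c['image'],290,150,318,260))
old=cv2.imread('pics/top0.png')[:,:,::-1]
print('rack before',blobs(old,100,212,222,250))
# change mask of side image rack zone vs initial: rim rows
d=cv2.absdiff(s['image'],cv2.imread('pics/side0.png')[:,:,::-1]).max(2)[180:320,130:320]
n,l,st,ce=cv2.connectedComponentsWithStats((d>45).astype(np.uint8))
print([(ce[i].round(0)+[130,180]).tolist()+[int(st[i,4])] for i in range(1,n) if st[i,4]>8])
E
```

```text
w [0.07 0.05 0.42] pos [ 0.4626 -0.1891  0.2439] t None q [ 0.37  0.28 -0.12  2.05  0.05  0.81  0.21] F [ 0.1  0.4 -0.4] t 53.125
bottom [ 0.06 -0.09] 1.03
right [0.06 0.46] 1.0
bin [[338.5, 199.0, 2], [346.0, 203.9, 20], [336.4, 207.2, 19], [330.4, 209.1, 15], [329.7, 217.2, 19], [350.4, 233.5, 17], [332.2, 243.1, 12]]
rack top [[209.0, 220.5, 2], [134.7, 221.3, 3], [110.5, 230.5, 22], [149.0, 229.5, 8], [214.0, 235.5, 2], [110.5, 242.0, 2], [134.4, 243.4, 5], [187.3, 242.7, 3], [214.0, 242.5, 2], [150.7, 243.3, 3], [122.0, 244.0, 19], [197.4, 247.9, 38], [118.9, 248.8, 22], [129.0, 248.5, 2], [132.7, 248.7, 7], [161.7, 248.0, 24], [149.5, 249.0, 2]]
table strip [[250.5, 244.0, 2], [251.0, 249.5, 2], [250.0, 254.5, 2]] []
rack before [[209.0, 220.5, 2], [134.5, 221.0, 2], [110.4, 230.2, 25], [160.0, 226.0, 8], [124.2, 228.0, 11], [198.2, 227.9, 17], [156.8, 233.4, 29], [162.0, 231.5, 2], [194.4, 234.0, 15], [201.3, 232.3, 3], [119.8, 234.9, 13], [126.0, 233.5, 2], [203.0, 234.0, 3], [200.5, 235.0, 6], [214.0, 239.5, 2], [135.0, 242.5, 2], [172.0, 242.5, 2], [150.5, 243.0, 2], [122.0, 244.0, 19], [197.0, 248.0, 37], [122.9, 248.8, 33], [160.6, 248.2, 29], [144.5, 249.0, 2]]
[[284.0, 214.0, 39], [281.0, 223.0, 57], [313.0, 221.0, 22], [232.0, 247.0, 221], [248.0, 246.0, 36], [232.0, 268.0, 49], [215.0, 292.0, 52]]
```

```bash
python3 - <<'E'
from h import *
for nm in('top','side'):
    c=snap(nm); o=cv2.imread(f'pics/{nm}0.png')[:,:,::-1]
    d=cv2.absdiff(c['image'],o).max(2)
    n,l,st,ce=cv2.connectedComponentsWithStats((d>40).astype(np.uint8))
    print(nm,[st[i].tolist() for i in range(1,n) if st[i,4]>6])
c=snap('top'); r=c['image'][160:256,318:360].astype(int); q=r[:,:,0]-r[:,:,2]
m=(q>20).astype(np.uint8); n,l,st,ce=cv2.connectedComponentsWithStats(m,connectivity=4)
print([(ce[i].round(1)+[318,160]).tolist()+st[i,2:].tolist() for i in range(1,n) if st[i,4]>2])
E
```

```text
top [[243, 182, 75, 106, 4816], [336, 195, 6, 8, 38], [322, 196, 2, 4, 8], [343, 202, 7, 7, 38], [319, 205, 2, 12, 17], [327, 205, 13, 18, 116], [146, 219, 22, 21, 347], [196, 225, 6, 6, 31], [122, 226, 6, 10, 36], [199, 231, 6, 6, 25], [347, 231, 7, 9, 45], [118, 232, 7, 6, 32], [174, 232, 1, 14, 14], [192, 232, 6, 6, 30], [329, 241, 7, 5, 21], [247, 245, 4, 13, 28], [279, 286, 16, 34, 52], [298, 289, 9, 54, 132], [490, 306, 22, 37, 294], [234, 311, 66, 25, 571], [219, 325, 40, 59, 1593], [492, 328, 5, 7, 9], [294, 350, 10, 34, 91], [510, 367, 2, 16, 17], [213, 370, 11, 14, 102]]
side [[266, 0, 124, 100, 2193], [409, 0, 4, 3, 8], [433, 0, 15, 104, 826], [393, 6, 7, 12, 42], [454, 13, 5, 8, 19], [402, 14, 11, 30, 186], [386, 21, 3, 3, 7], [376, 22, 20, 39, 417], [285, 36, 10, 5, 20], [405, 46, 3, 3, 8], [374, 71, 23, 50, 578], [398, 89, 7, 9, 30], [277, 96, 5, 7, 13], [260, 98, 47, 60, 1004], [281, 99, 6, 11, 29], [288, 104, 10, 6, 27], [399, 104, 14, 60, 491], [412, 105, 18, 8, 70], [447, 104, 9, 9, 52], [289, 110, 7, 7, 35], [414, 111, 34, 21, 275], [444, 116, 11, 63, 221], [443, 186, 4, 10, 19], [402, 190, 23, 4, 36], [397, 194, 5, 13, 43], [403, 198, 40, 10, 114], [442, 200, 3, 6, 11], [384, 207, 58, 26, 474], [441, 211, 14, 35, 285], [276, 212, 17, 20, 166], [310, 220, 7, 6, 26], [399, 224, 24, 31, 438], [222, 238, 19, 19, 239], [243, 243, 10, 9, 42], [431, 250, 21, 28, 195], [393, 257, 29, 11, 145], [431, 257, 8, 12, 28], [376, 258, 4, 7, 18], [227, 264, 11, 9, 54], [436, 281, 13, 10, 77], [209, 287, 12, 11, 63], [428, 286, 6, 5, 21], [427, 330, 12, 5, 32]]
[[338.5, 197.2, 4, 4, 13], [345.8, 204.1, 5, 5, 16], [333.5, 208.0, 11, 7, 35], [329.9, 217.1, 5, 5, 18], [350.2, 233.4, 5, 4, 16], [332.2, 243.1, 5, 3, 12]]
```

```bash
python3 -c "
from rig import arm
print(arm.finish_job())"
```

```text
the job is handed in; nothing more can be done
None
```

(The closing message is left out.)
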